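Load a thread tube between the centres of a tube winder

TASK

Mount the long slim thread package from the sloping rack in the winder: put one end of its core on the sprung centre and press that back, tip the other end down in line with the fixed centre, and ease off until both centres sit fully home in the core. Then swing the roller arm over so that its roller rests on the package. Leave the other packages and the pin tin where they are.

Things in the scene. Friction and masses are not known exactly. Their poses are not given: they have to be found in the camera images.
- package: the package to mount: hard-wound slate-blue thread on a black core, the longest one on the rack. Wound part 50 mm diameter, 134 mm long; core 32 mm outside, sticking out 8 mm at each end, 150 mm overall; both ends alike, open bore 25 mm diameter and 25 mm deep. 220 g, give or take 30 percent. Origin at its centre, x along the core. On the rack its +x end is the upper one, away from the robot
- package_end1 (a point): centre of the package's end face at its -x end, 75 mm from its centre (the lower end on the rack, against the foot stop)
- package_end2 (a point): centre of the package's end face at its +x end, 75 mm from its centre (the upper end on the rack)
- rack: fixed wire rack 300 mm wide, its 40 degree slope facing the robot (low side -x). Three lanes along the slope at y = -95, 0, +95 mm; in each a package lies on two 8 mm rods, whose tops are 22 mm under the long package's axis and 14 mm to either side; nothing stands beside them. Origin on the table under the middle lane; the long package's centre lies 102 mm above the table. Bare rack 150 mm high
- winder: fixed grey bench tube winder, 350 mm long. x: from the sprung centre (on the robot's side) to the fixed centre (far side); y left, z up. Origin on the table under the middle. Line of the centres 95 mm above the table, bed 22 mm. Tailstock (face at x = -103 mm) and drive head (face at x = +96 mm) reach 20 mm above that line; between them nothing on the bed is over 55 mm high
- winder_mid (a point): where the mounted package's centre belongs: on the line of the centres, 95 mm above the winder's origin
- sprung_nose (a point): nose tip of the sprung centre, a black cone pointing to the winder's +x: 10 mm diameter at the nose, growing to 30 mm over 14 mm, then a 42 mm flange. A core is fully home on it with the nose 10.5 mm inside the bore. Released, the nose is at the winder's x = -58.5 mm; it moves with the spring
- fixed_nose (a point): nose tip of the fixed centre, the same cone pointing to the winder's -x, at x = +64.5 mm; it does not move
- sprung_centre (a joint): how far the sprung centre is pressed back towards the winder's -x, m: 0 released, 0.024 stop. Spring 2.2 N at 0, 7.5 N at 0.024. With the package mounted it reads about 0.006; for the package's other end to pass the fixed nose it must be pressed back to 0.017 or more
- roller_arm (a joint): angle of the roller arm, rad: 0 parked (leaning outward to the winder's -y, 25 degrees beyond upright), 0.44 upright, about 2.0 with the roller resting on the mounted package (arm level), 2.35 stop with no package. Slight friction and a damper: pushed 0.35 rad or more beyond upright it sinks by its own weight in a few seconds and then rests with about 1 N
- roller_arm_pivot (a point): hinge of the roller arm, 125 mm to the winder's -y side of winder_mid and 130 mm above the table; its axis runs along the winder's x
- roller_handle (a point): middle of the black handle bar at the arm's free end, 13 mm thick, 66 mm long along the winder's x, 152 mm from the pivot. The rubber roller, 20 mm diameter, 56 mm long, lies parallel to it 125 mm from the pivot, both between two flat cheeks (72 mm over all); from 100 mm down to the pivot a flat bar 16 mm wide
- short_package: bystander on the rack: as thick as the long package (50 mm) but only 105 mm long; its origin is where the long package's centre would be in that lane
- fat_package: bystander on the rack: 64 mm thick, 116 mm long; its origin is where the long package's centre would be in that lane
- standing_package: bystander standing upright on the table beyond the rack and the winder, as large as the long package; origin at its foot
- pin_tin: bystander, round tin 76 mm diameter, 32 mm high, on the table between the rack and the winder; origin at its foot
Mind the look-alikes: they are no part of the job. Leave any green or orange look-alike of the package alone.

How it is judged (in metres and radians):
On the way, in this order (a step that is already met when the one before it is completed fails the run):
1. the sprung centre is pressed back by the package's end (value of joint sprung_centre above 0.012 m and distance between any of package_end1, package_end2 and sprung_nose below 0.02 m), for 0.1 s.
2. the package sits on both centres, released, with the roller arm not yet on it (distance between package and winder_mid below 0.004 m and angle between the x axis of package and the x axis of winder, either way round below 0.05 rad and contact force between the fingers and package below 0.2 N and value of joint roller_arm below 1.5 rad), for 0.3 s.
At the end, for the whole second after the job is handed in: The package is held between the two centres, both fully home: its centre within 4 mm of the midpoint and its axis within 3 degrees of the line of the centres, the sprung centre pressed back 3 to 9 mm; the roller rests on it (arm between 1.93 and 2.09 rad), all at rest and let go (distance between package and winder_mid below 0.004 m and angle between the x axis of package and the x axis of winder, either way round below 0.05 rad and value of joint sprung_centre between 0.003 and 0.009 m and value of joint roller_arm between 1.93 and 2.09 rad and velocity of joint roller_arm below 0.05 rad/s and linear speed of package below 0.02 m/s); the robot touches nothing.
It fails at once if a bystander (another package or the pin tin) is moved by more than 30 mm (distance of any of short_package, fat_package, standing_package, pin_tin from where it was at the start of the episode above 0.03 m).
It also fails if it takes over 62 s, if anything falls off the work surface, if the arm or the gripper's body presses on something with over 40 N, if the wrist force passes 120 N, or if a joint passes its speed limit or range.

ROBOT

A 6-joint arm with a two-finger parallel gripper is mounted at the origin on the work surface. World frame = base frame: x ahead of the robot, y to its left, z up, the work surface at z = 0. Lengths are in m, angles in degrees, forces in N, time in s.
With the tool pointing down it reaches from about 0.4 to 0.825 m from the base axis. Payload 7 kg.
Tool frame: the origin (TCP) lies at the very end of the fingers, on their centre line; the grasp point (between the pads) lies 19 mm behind it; x points along the fingers, y is the direction in which the jaws open and shut, and the axes are right-handed (so a half turn about x gives the same grasp; the last joint's range is limited). The gripper opens to 88 mm and grips with 3 to 60 N. Pads are 19 mm wide; open, the fingers measure 130 mm over their backs; the gripper's body (78 mm by 193 mm) begins 47 mm behind the grasp point.
Start: joints at [-54.139, 20.546, 0.682, 0, -70.136, -16.507], TCP at [0.224, -0.637, 0.227] pointing down, gripper open.
Joint ranges: [-176.03, 176.03], [-82.01, 121.73], [-58.28, 71.71], [-173.87, 95.51], [-174.79, -0.11], [-173.66, 173.66]. Speed limits (degrees/s): [136.94, 136.94, 172.46, 180, 180, 180].

INTERFACE

Orientations are given as [roll, pitch, yaw] about the fixed x, y, z axes, in that order (R = Rz(yaw) Ry(pitch) Rx(roll)).
In Python, from plant import * gives the robot as it stands. The module is installed in compiled form; this text tells all that it offers.
- The arm moves only by the shell command python3 -m creep 'ROWS' [FORCE]. ROWS is a JSON object of lists of equal length, an entry for each row: "jaw": the closure, from -1 (fully open) to 1 (shut); "translation": the shift along the tool's x, y, z in m, a list of three; "roll": the turn about the tool's x in rad. A call has exactly 10 rows; each row shifts and turns the commanded pose from where the row before left it, along the tool's axes as they then stand; what a row does not reach is not made up. A row lasts 1/10 s, in which the tool goes at most 50 mm and 8.59 degrees, less where a joint would pass 70% of its speed; a pose out of reach is approached as far as the arm can. A call with a gripper value outside its range is refused whole. The fingers move at their own pace and stop on an object; FORCE is the grip in N (left out, the last holds). Time passes only in rows, so rows that do not move let the fingers close, or fill a call up. It gives the time, the measured TCP pose, the force and the opening at its end, in the units of the state.
- get_state(): the state, without advancing time (a new reading comes with each control period).
- capture(name): name is "scene" or "top" or "wrist"; returns a dict with "image" (400x640x3 uint8, red, green, blue), "fovy" (degrees; the focal length in pixels is half the picture's height over the tangent of half this angle, whatever the lens; pixels are square), "cx", "cy" (the principal point, pixels), "D" ([k1, k2, p1, p2, k3] as OpenCV has them; the pictures are not rectified), "pose" (4x4, takes a point from camera to world coordinates); the wrist camera has in their place "tool_from_camera" (4x4, takes a point from camera to tool coordinates, whose origin is the TCP and whose axes are the tool frame's). Camera axes: x right, y up, looking along -z (the intrinsics and any distortion apply to the point x, -y, -z); pixel columns grow to the right and rows downward; lengths in m; the calibration is good to about 2 mm. A picture is of the moment at which its call begins: read the wrist's pose just before it. There is no depth.
- close_job(): hands the job in, once; it reports no verdict.
The state is a dict: "time_s": time; "joints": joint angles; "qd": joint speeds; "joint_torque": joint torques, N m; "tcp_pos": TCP position; "eef_rot": TCP orientation; "contact_force": force on the tool from outside, world axes, zero at the start; "moment": the same for the moment, N m; "gripper_width": finger opening in m.
Only numpy, scipy, OpenCV 4.12 (cv2) and the standard library are available. Lean on these libraries where they do the work, as an engineer would, in place of code of your own. Each camera call takes 0.05 s, during which the arm holds its last target.

## Working session

There is one attempt and no reset: what is moved stays moved. The work goes in short steps, Python scripts to look and compute and a shell command to move; the robot and the scene stay as the last step left them, time stands still between calls to the robot, and variables do not carry over. Pictures are saved under pics/ and viewed, and the job is handed in when it is done.

```bash
mkdir -p pics; ls; python3 - <<'E'
from plant import *
import cv2,json,numpy as np
s=get_state();print(s)
for n in ["scene","top","wrist"]:
    c=capture(n);cv2.imwrite(f"pics/{n}0.png",c["image"][:,:,::-1])
    print(n,{k:(np.round(v,4).tolist() if k!="image" else 0) for k,v in c.items()})
    np.savez(f"pics/{n}0.npz",**c)
E
```

```text
pics
{'time_s': 0.0, 'joints': array([-5.41394553e+01,  2.05917424e+01,  6.32053249e-01, -2.17759289e-02,
       -7.01358741e+01, -1.65048575e+01]), 'qd': array([ 0.01840695,  0.03566039, -0.05325075, -0.00248546, -0.02209898,
        0.03165578]), 'joint_torque': array([ 2.95079924e-03, -5.82727003e+01,  2.93050271e+01,  6.99695706e+00,
        6.76034237e-03, -1.33993481e-04]), 'tcp_pos': array([ 0.22350312, -0.63638226,  0.22560095]), 'eef_rot': array([ 94.41594531,  89.90226812, 113.76421624]), 'contact_force': array([-0.87788078, -0.08530059,  0.12155676]), 'moment': array([-0.02065654, -0.00731141,  0.01103741]), 'gripper_width': 0.08763635103766727}
scene {'image': 0, 'fovy': 49.6018, 'cx': 322.2137, 'cy': 196.2576, 'D': [-0.037, 0.0, 0.0, 0.0, 0.0], 'pose': [[0.156, -0.7583, 0.633, 1.3051], [0.9878, 0.1185, -0.1014, -0.0632], [0.0018, 0.6411, 0.7675, 1.0729], [0.0, 0.0, 0.0, 1.0]]}
top {'image': 0, 'fovy': 52.1843, 'cx': 318.8368, 'cy': 202.8662, 'D': [-0.0805, 0.0, 0.0, 0.0, 0.0], 'pose': [[-0.0295, 0.9901, -0.1371, 0.4131], [-0.9995, -0.0278, 0.0142, 0.0468], [0.0102, 0.1375, 0.9905, 1.4852], [0.0, 0.0, 0.0, 1.0]]}
wrist {'image': 0, 'fovy': 63.2678, 'cx': 315.9817, 'cy': 198.901, 'D': [-0.0454, 0.0, 0.0, 0.0, 0.0], 'tool_from_camera': [[-0.0002, 0.3082, -0.9513, -0.1577], [1.0, 0.0009, 0.0001, -0.0006], [0.0009, -0.9513, -0.3082, -0.0841], [0.0, 0.0, 0.0, 1.0]]}
```

View pics/scene0.png

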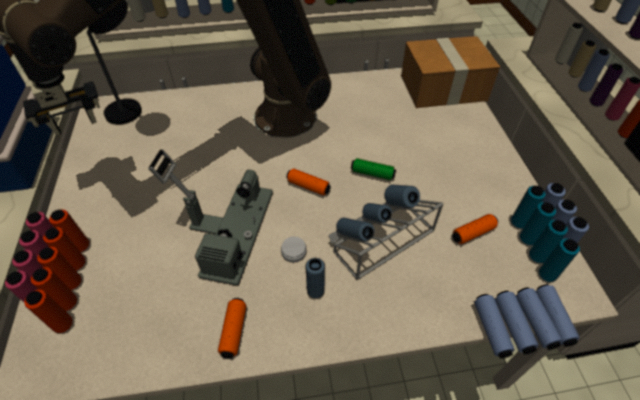

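View pics/top0.png

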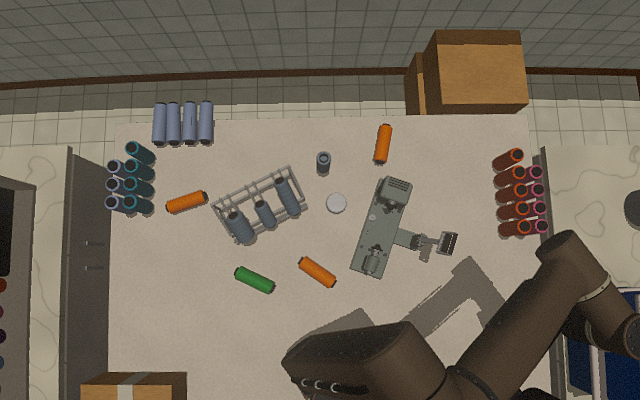

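View pics/wrist0.png

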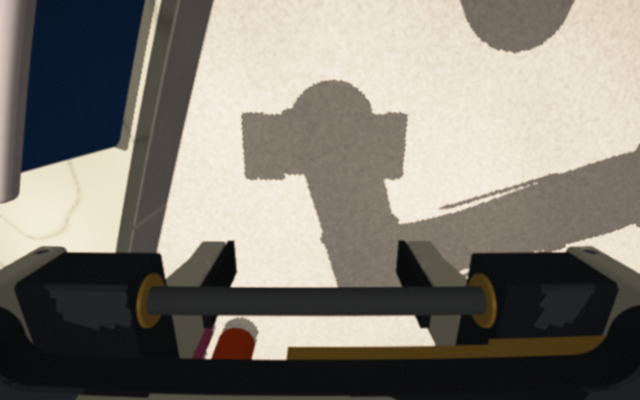

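```bash
python3 - <<'E'
import cv2
t=cv2.imread("pics/top0.png");s=cv2.imread("pics/scene0.png")
cv2.imwrite("pics/t1.png",cv2.resize(t[150:260,200:320],None,fx=6.5,fy=5.4,interpolation=cv2.INTER_CUBIC) if 0 else cv2.resize(t[155:250,205:315],None,fx=6,fy=6,interpolation=cv2.INTER_CUBIC))
cv2.imwrite("pics/t2.png",cv2.resize(t[170:285,340:465],None,fx=5,fy=5,interpolation=cv2.INTER_CUBIC))
cv2.imwrite("pics/s1.png",cv2.resize(s[175:280,320:450],None,fx=5.5,fy=5.5,interpolation=cv2.INTER_CUBIC))
cv2.imwrite("pics/s2.png",cv2.resize(s[140:290,145:280],None,fx=4,fy=4,interpolation=cv2.INTER_CUBIC))
E
```

```text
(no output)
```

View pics/t1.png

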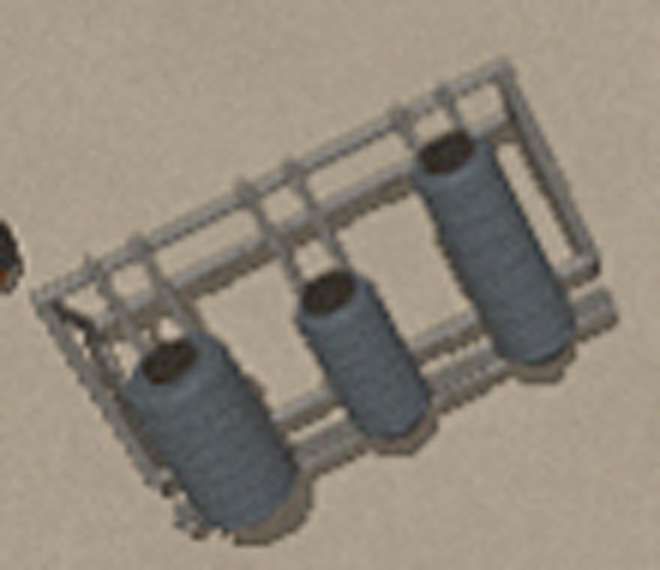

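View pics/t2.png

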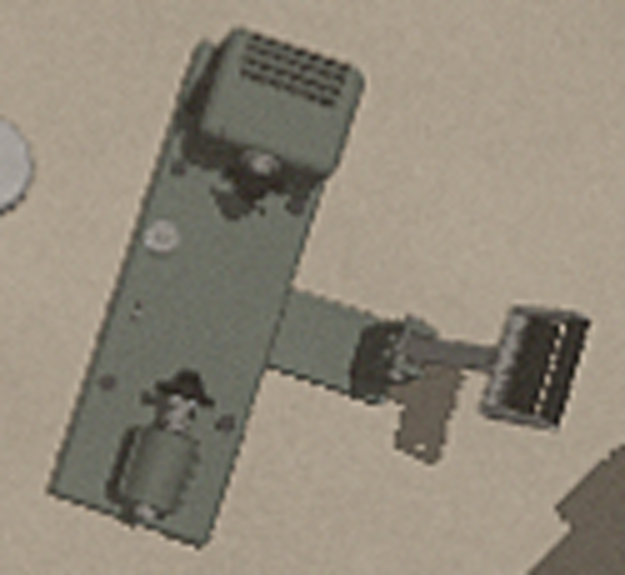

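View pics/s1.png

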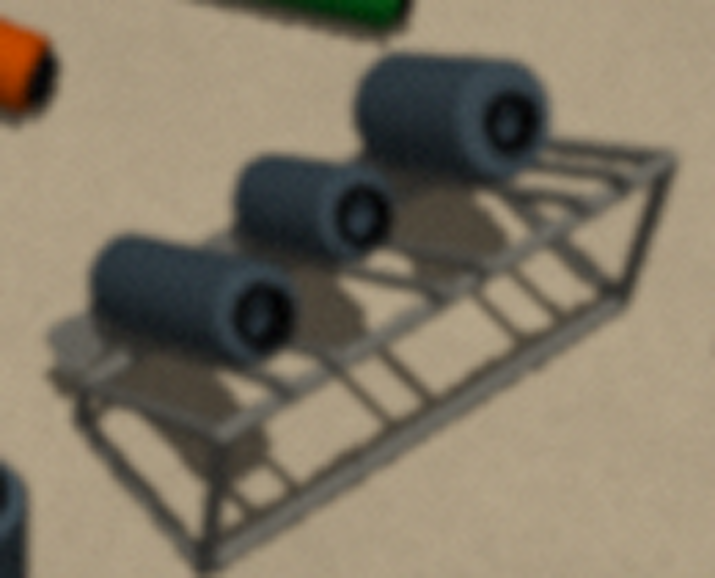

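View pics/s2.png

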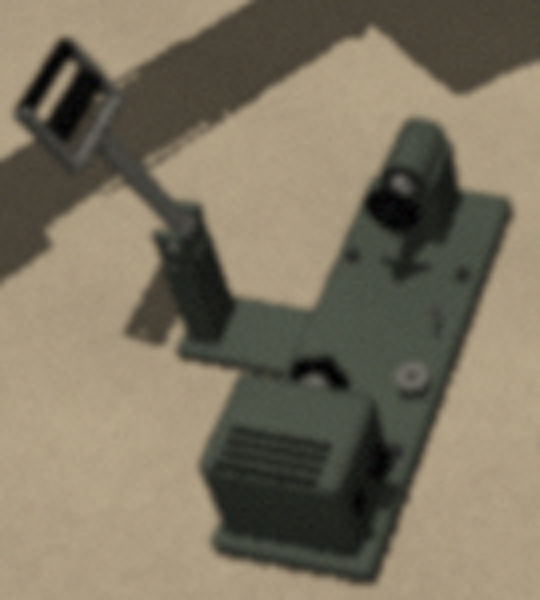

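```bash
cat > h.py <<'E'
import numpy as np, cv2
from scipy.spatial.transform import Rotation as R
def load(f): return dict(np.load(f))
def K(c):
    f=200/np.tan(np.radians(float(c["fovy"]))/2)
    return np.array([[f,0,float(c["cx"])],[0,f,float(c["cy"])],[0,0,1]])
def wpose(s):  # tool pose 4x4
    T=np.eye(4);T[:3,:3]=R.from_euler('xyz',s["eef_rot"],degrees=True).as_matrix();T[:3,3]=s["tcp_pos"];return T
def proj(c,P):
    P=np.atleast_2d(P);T=np.linalg.inv(c["pose"]);q=P@T[:3,:3].T+T[:3,3];q=q*[1,-1,-1]
    return cv2.projectPoints(q.reshape(-1,1,3),np.zeros(3),np.zeros(3),K(c),np.array(c["D"],float))[0].reshape(-1,2)
def ray(c,uv,z):
    u=cv2.undistortPoints(np.array([[uv]],float),K(c),np.array(c["D"],float))[0,0]
    d=c["pose"][:3,:3]@np.array([u[0],-u[1],-1]);o=c["pose"][:3,3]
    return o+d*(z-o[2])/d[2]
E
python3 - <<'E'
from h import *
t=load("pics/top0.npz");s=load("pics/scene0.npz")
def tp(x,y,k=5,o=(340,170)): return (x/k+o[0],y/k+o[1])
for n,p,z in [("LL",(48,492),.022),("LR",(205,548),.022),("UL",(205,38),.022),("spr nose",(185,408),.095),("fix nose",(262,160),.095)]:
    print(n,ray(t,tp(*p),z).round(4))
print("top end2",ray(t,tp(447,153,6,(205,155)),.150).round(4))
print("scene end2",ray(s,tp(262,318,5.5,(320,175)),.150).round(4))
for n,p,z in [("rackTL",(45,300),.145),("rackTR",(503,70),.145)]: print(n,ray(t,tp(*p,6,(205,155)),z).round(4))
for n,p in [("short",(330,293)),("fat",(170,362))]: print(n,ray(t,tp(*p,6,(205,155)),.13).round(4))
print("tin",ray(t,(336,203),.032).round(4),"stand",ray(t,(323,157),.15).round(4))
def sp(x,y): return (x/4+145,y/4+140)
for n,p,z in [("LL",(512,205),.022),("UR",(218,548),.022),("UL",(375,580),.022),("spr nose",(395,210),.095)]:
    print("sc",n,ray(s,sp(*p),z).round(4))
E
```

```text
LL [ 0.3778 -0.0763  0.022 ]
LR [ 0.3348 -0.1864  0.022 ]
UL [ 0.7027 -0.2044  0.022 ]
spr nose [ 0.433  -0.1655  0.095 ]
fix nose [ 0.6014 -0.2271  0.095 ]
top end2 [0.6767 0.1563 0.15  ]
scene end2 [0.6843 0.1559 0.15  ]
rackTL [0.6014 0.3809 0.145 ]
rackTR [0.7241 0.1247 0.145 ]
short [0.603  0.2246 0.13  ]
fat [0.5667 0.3143 0.13  ]
tin [ 0.6121 -0.0356  0.032 ] stand [0.7529 0.0092 0.15  ]
sc LL [ 0.3934 -0.0765  0.022 ]
sc UR [ 0.6716 -0.3024  0.022 ]
sc UL [ 0.7126 -0.1965  0.022 ]
sc spr nose [ 0.4482 -0.1619  0.095 ]
```

```bash
python3 - <<'E'
from plant import *
from h import *
s=get_state();T=wpose(s);print(T.round(3))
# want tool at (.50,-.12,.40), yaw tool y perpendicular to winder axis (-20.5deg)
for tgt,yaw in [((.42,-.15,.40),-20.5),((.52,.08,.35),25.6)]:
    print(tgt,"delta tool",(T[:3,:3].T@(np.array(tgt)-T[:3,3])).round(4))
    for a in (yaw,yaw+180):
        a=np.radians(a); # tool z along +-axis dir
        zt=np.array([np.cos(a),np.sin(a),0]); yt=np.cross(zt,[0,0,-1]); 
        v=T[:3,:3].T@yt
        print("roll needed deg",np.degrees(np.arctan2(v[2],v[1])).round(2))
E
```

```text
[[-0.001 -0.331  0.944  0.224]
 [ 0.001  0.944  0.331 -0.637]
 [-1.     0.001 -0.     0.226]
 [ 0.     0.     0.     1.   ]]
(0.42, -0.15, 0.4) delta tool [-0.1737  0.3942  0.3465]
roll needed deg 39.85
roll needed deg -140.15
(0.52, 0.08, 0.35) delta tool [-0.1235  0.578   0.5171]
roll needed deg -6.25
roll needed deg 173.75
```

```bash
python3 -m creep '{"jaw":[-1,-1,-1,-1,-1,-1,-1,-1,-1,-1],"translation":[[-0.044,0,0],[-0.044,0,0],[-0.044,0,0],[-0.044,0,0],[0,0.036,0.0315],[0,0.036,0.0315],[0,0.036,0.0315],[0,0.036,0.0315],[0,0.036,0.0315],[0,0.036,0.0315]],"roll":[0,0,0,0,0,0,0,0,0,0]}'
python3 -m creep '{"jaw":[-1,-1,-1,-1,-1,-1,-1,-1,-1,-1],"translation":[[0,0.036,0.0315],[0,0.036,0.0315],[0,0.036,0.0315],[0,0.036,0.0315],[0,0.034,0.0315],[0,0,0],[0,0,0],[0,0,0],[0,0,0],[0,0,0]],"roll":[0,0,0,0,0,0.139,0.139,0.139,0.139,0.139]}'
python3 - <<'E'
from plant import *
from h import *
s=get_state();c=capture("wrist");c["pose"]=wpose(s)@c["tool_from_camera"];np.savez("pics/w1.npz",**c);cv2.imwrite("pics/w1.png",c["image"][:,:,::-1]);print(wpose(s).round(4),s["joints"].round(1),s["time_s"])
E
```

```text
time_s: 1.15
tcp_pos: [0.3305, -0.3686, 0.4024]
eef_rot: [38.4, 90.0, 57.7]
contact_force: [1.3, -0.1, 0.8]
gripper_width: 0.0875
time_s: 2.15
tcp_pos: [0.4199, -0.1501, 0.4024]
eef_rot: [172.9, 90.0, 152.2]
contact_force: [-0.4, -0.3, -0.0]
gripper_width: 0.0877
[[-3.000e-04  3.547e-01  9.350e-01  4.199e-01]
 [ 2.000e-04  9.350e-01 -3.547e-01 -1.501e-01]
 [-1.000e+00  0.000e+00 -4.000e-04  4.024e-01]
 [ 0.000e+00  0.000e+00  0.000e+00  1.000e+00]] [   5.8   -5.8   -7.9   -0.   -87.9 -116.6] 2.15
```

View pics/w1.png

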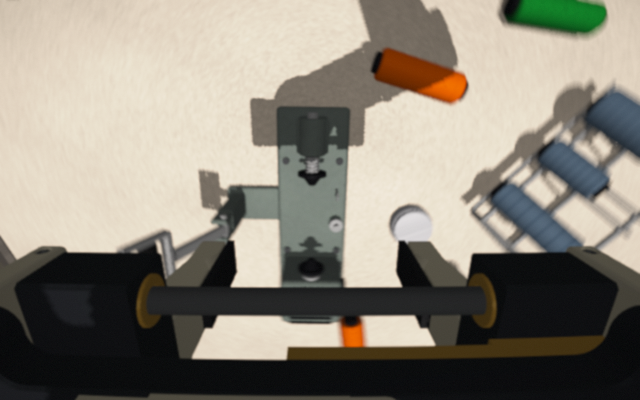

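```bash
python3 - <<'E'
import cv2
t=cv2.imread("pics/w1.png")
cv2.imwrite("pics/w1a.png",cv2.resize(t[100:290,260:360],None,fx=3,fy=3,interpolation=cv2.INTER_CUBIC)) 
cv2.imwrite("pics/w1a.png",cv2.resize(t[100:195,260:365],None,fx=6,fy=6,interpolation=cv2.INTER_CUBIC)) 
cv2.imwrite("pics/w1b.png",cv2.resize(t[200:290,260:365],None,fx=6,fy=6,interpolation=cv2.INTER_CUBIC)) 
E
```

```text
(no output)
```

View pics/w1a.png

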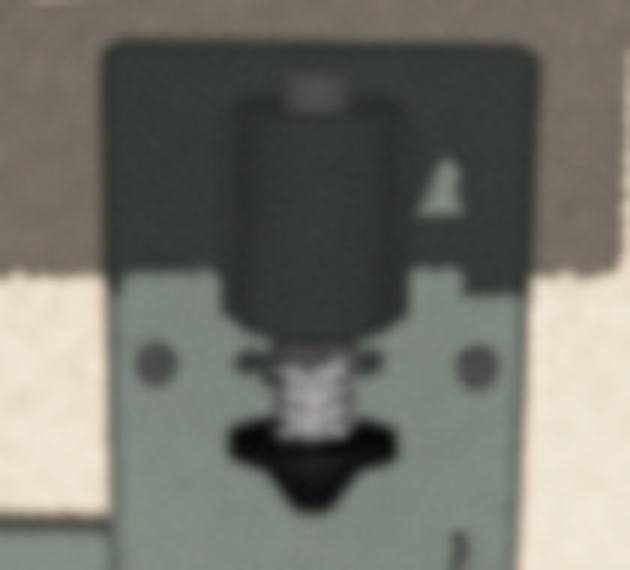

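View pics/w1b.png

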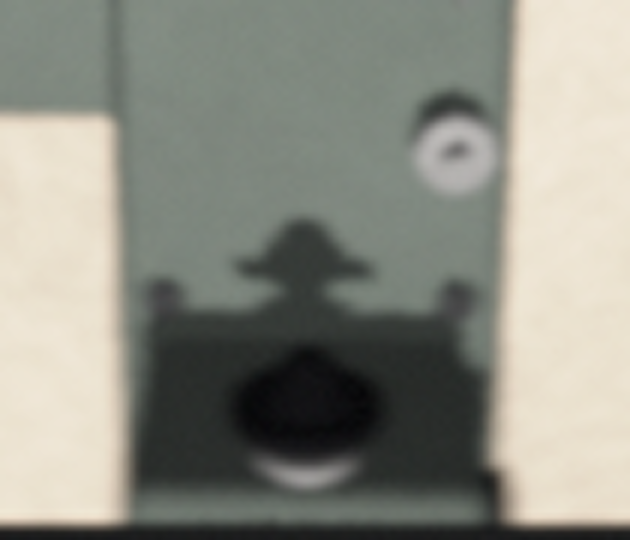

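```bash
cat > wf.py <<'E'
from h import *
from scipy.optimize import least_squares
t=load("pics/w1.npz")
A=lambda x,y:(x/6+260,y/6+100)
B=lambda x,y:(x/6+260,y/6+200)
def W(p,P):
    c,s=np.cos(p[2]),np.sin(p[2]);P=np.atleast_2d(P)
    return np.c_[p[0]+c*P[:,0]-s*P[:,1],p[1]+s*P[:,0]+c*P[:,1],P[:,2]]
def ring(x,r): a=np.linspace(0,2*np.pi,60);return np.c_[0*a+x,r*np.cos(a),.095+r*np.sin(a)]
# silhouette extremes
def res(p):
    n=proj(t,W(p,ring(-.0585,.005)));f=proj(t,W(p,ring(-.0725,.021)));n2=proj(t,W(p,ring(.0645,.005)));f2=proj(t,W(p,ring(.0785,.021)))
    b=proj(t,W(p,[[-.175,0,.022]]))[0]
    a1=A(313,511);a2=B(307,346)
    r=[n[:,1].max()-a1[1], n[:,0].mean()-a1[0], f[:,0].min()-A(228,0)[0], f[:,0].max()-A(397,0)[0],
       n2[:,1].min()-a2[1], n2[:,0].mean()-a2[0], f2[:,0].min()-B(230,0)[0], f2[:,0].max()-B(380,0)[0], b[1]-A(0,42)[1]]
    return np.array(r)
if __name__=="__main__":
    s=least_squares(res,[.52,-.195,-.36]);print(s.x.round(4),np.degrees(s.x[2]),res(s.x).round(2))
E
python3 wf.py
python3 - <<'E'
from wf import *
s=least_squares(res,[.52,-.195,-.36]);p=s.x
top=load("pics/top0.npz")
for P in [[-.0585,0,.095],[.0645,0,.095],[0,-.125,.13],[-.175,0,.022],[-.0725,.021,.095],[-.0725,-.021,.095]]:
    q=W(p,[P]);print(q.round(4),proj(t,q).round(1),(proj(top,q)-[340,170])*5)
E
```

```text
[ 0.5162 -0.1946 -0.3809] -21.825190046935504 [ 2.22 -0.08 -0.1   0.23  1.07 -0.13 -0.43  0.5  -3.14]
[[ 0.4619 -0.1728  0.095 ]] [[312.  186.5]] [[193.67990143 365.06673604]]
[[ 0.5761 -0.2185  0.095 ]] [[311.  260.2]] [[251.66716643 196.76826711]]
[[ 0.4697 -0.3106  0.13  ]] [[224.6 230.7]] [[406.19877645 344.51268691]]
[[ 0.3538 -0.1295  0.022 ]] [[313.6 103.9]] [[124.02189081 523.7341651 ]]
[[ 0.4567 -0.1481  0.095 ]] [[326.4 177.6]] [[157.93190905 373.85045275]]
[[ 0.4411 -0.1871  0.095 ]] [[297.9 177.1]] [[216.00589535 395.05622157]]
```

```bash
python3 - <<'E'
from wf import *
r2=lambda p:res(p)[:8]
s=least_squares(r2,[.52,-.195,-.36]);p=s.x;print(p.round(4),np.degrees(p[2]),r2(p).round(2),res(p)[8])
top=load("pics/top0.npz")
im=cv2.resize(t["image"][:,:,::-1],None,fx=1,fy=1)
def draw(c,off,k,f,sz):
    im=np.ascontiguousarray(cv2.resize(c["image"][off[1]:off[1]+sz[1],off[0]:off[0]+sz[0],::-1],None,fx=k,fy=k,interpolation=cv2.INTER_CUBIC))
    for rg,col in [(ring(-.0585,.005),(0,0,255)),(ring(-.0725,.021),(0,255,255)),(ring(.0645,.005),(0,0,255)),(ring(.0785,.021),(0,255,255)),(np.array([[-.175,-.055,.022],[-.175,.055,.022],[.175,.055,.022],[.175,-.055,.022]]),(255,0,0)),(np.array([[0,-.125,.13],[0,-.189,.268]]),(0,255,0))]:
        q=((proj(c,W(p,rg))-off+.5)*k-.5).astype(int);cv2.polylines(im,[q],True,col,1)
    cv2.imwrite(f,im)
draw(t,(200,95),4,"pics/w1o.png",(190,150))
draw(top,(340,170),5,"pics/t2o.png",(125,115))
E
```

```text
[ 0.5136 -0.1936 -0.3805] -21.798749015920823 [ 0.41 -0.1  -0.15  0.24 -0.46 -0.11 -0.43  0.55] -4.940106214270628
```

View pics/w1o.png

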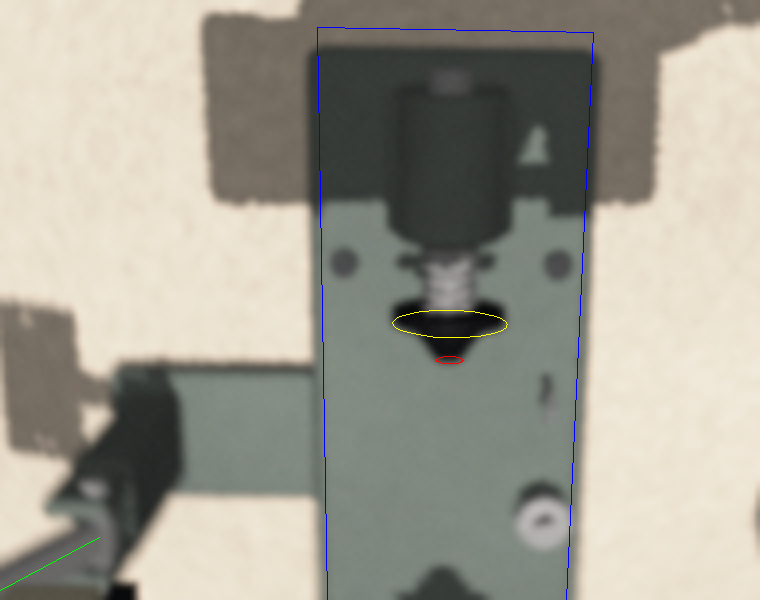

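View pics/t2o.png

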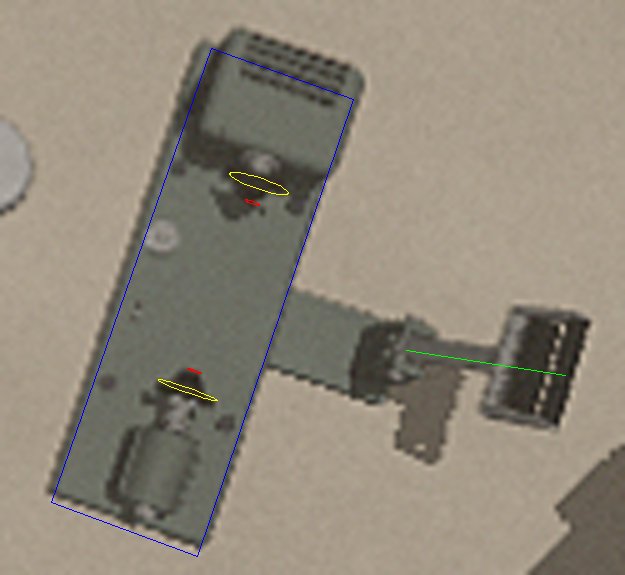

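```bash
python3 -m creep '{"jaw":[-1,-1,-1,-1,-1,-1,-1,-1,-1,-1],"translation":[[0.03,0,-0.008],[0.03,0,-0.008],[0.03,0,-0.008],[0.03,0,-0.008],[0,0,0],[0,0,0],[0,0,0],[0,0,0],[0,0,0],[0,0,0]],"roll":[0,0,0,0,0,0,0,0,0,0]}'
python3 - <<'E'
from plant import *
from h import *
s=get_state();c=capture("wrist");c["pose"]=wpose(s)@c["tool_from_camera"];np.savez("pics/w2.npz",**c);cv2.imwrite("pics/w2.png",cv2.resize(c["image"][90:290,200:400,::-1],None,fx=3,fy=3,interpolation=cv2.INTER_CUBIC));print(s["tcp_pos"].round(4),s["time_s"])
E
```

```text
time_s: 3.2
tcp_pos: [0.3904, -0.1391, 0.283]
eef_rot: [22.3, 90.0, 1.8]
contact_force: [0.5, -0.8, -0.1]
gripper_width: 0.0876
[ 0.3904 -0.1391  0.283 ] 3.2
```

View pics/w2.png

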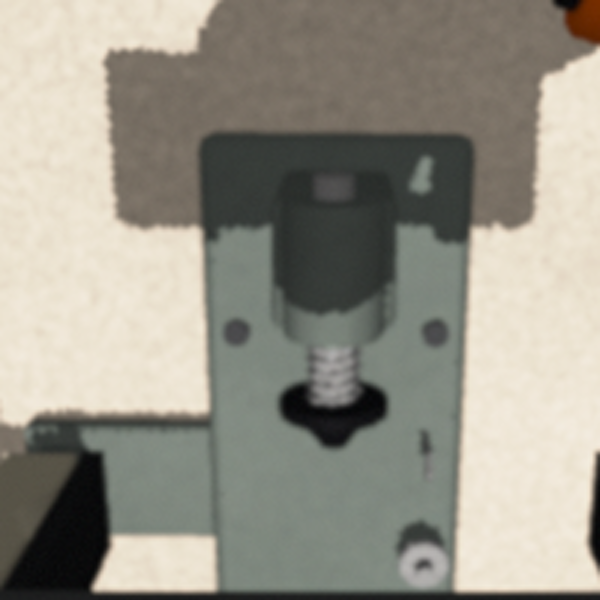

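```bash
python3 - <<'E'
from wf import *
t2=load("pics/w2.npz");top=load("pics/top0.npz")
C=lambda x,y:(x/3+200,y/3+90)
def r(p):
    n1=proj(t,W(p,ring(-.0585,.005)));n2=proj(t2,W(p,ring(-.0585,.005)));n3=proj(top,W(p,ring(-.0585,.005)))
    return n1,n2,n3
def res2(p):
    n1,n2,n3=r(p)
    fm=lambda c,x,r_:proj(c,W(p,ring(x,r_)))
    f1=fm(t,-.075,.021);f2=fm(t2,-.075,.021);g=fm(t,.081,.021)
    d=[n1[:,1].max()-185.2,n2[:,1].max()-C(0,447)[1],n1[:,0].mean()-312.1,n2[:,0].mean()-C(333.5,0)[0],
     f1[:,0].mean()-312.0,f2[:,0].mean()-C(333.5,0)[0],g[:,0].mean()-310.9]
    return np.array(d)
p=least_squares(res2,[.514,-.194,-.38]).x
print(p.round(4),np.degrees(p[2]),res2(p).round(2))
print("nose",W(p,[[-.0585,0,.095]]),"top px",proj(top,W(p,[[-.0585,0,.095],[.0645,0,.095]])))
for x in (-.175,-.103):print(x,proj(t,W(p,[[x,0,.022]])),proj(t2,W(p,[[x,0,.022]])),proj(t2,W(p,[[x,0,.115]])))
for c,uv in ((t,(313,107)),(t2,C(335,135))):print("bed edge in winder x",(ray(c,uv,.022)-[p[0],p[1],0])[:2]@[np.cos(p[2]),np.sin(p[2])])
# bed side lines from t2: left edge (205,200)-(217,560), right (470,200)-(455,560) at z .022
for a in ((204,200),(217,560),(471,200),(455,560)): 
    q=ray(t2,C(*a),.022)[:2]-p[:2];c,s_=np.cos(p[2]),np.sin(p[2]);print(a,(q@[c,s_]).round(4),(q@[-s_,c]).round(4))
np.save("wp.npy",p)
for a in ((204,200),(217,560),(471,200),(455,560)):pass
im=t2
def draw(c,off,k,f,sz):
    im=np.ascontiguousarray(cv2.resize(c["image"][off[1]:off[1]+sz[1],off[0]:off[0]+sz[0],::-1],None,fx=k,fy=k,interpolation=cv2.INTER_CUBIC))
    for rg,col in [(ring(-.0585,.005),(0,0,255)),(ring(-.0725,.021),(0,255,255)),(ring(.0645,.005),(0,0,255)),(ring(.0785,.021),(0,255,255))]:
        q=((proj(c,W(p,rg))-off+.5)*k-.5).astype(int);cv2.polylines(im,[q],True,col,1)
    return im
cv2.imwrite("pics/ov.png",np.vstack([draw(t2,(260,190),6,"",(110,60)),draw(t,(260,235),6,"",(110,38))]))
E
```

```text
[ 0.513  -0.1934 -0.3813] -21.849691994643393 [-0.06  0.05 -0.09 -0.37  0.35  0.11  0.06]
nose [[ 0.45866574 -0.17167584  0.095     ]] top px [[378.4508579  243.97978648]
 [390.07199581 210.30402207]]
-0.175 [[313.51608234 101.63347777]] [[313.25590129 129.06527779]] [[312.57984941 138.69832175]]
-0.103 [[312.83404531 146.68756308]] [[312.13267866 183.76714901]] [[311.21381209 206.88461332]]
bed edge in winder x -0.16668938527667856
bed edge in winder x -0.16748054686399416
(204, 200) -0.1383 -0.0582
(217, 560) 0.0402 -0.0559
(471, 200) -0.1409 0.0577
(455, 560) 0.0375 0.0611
```

View pics/ov.png

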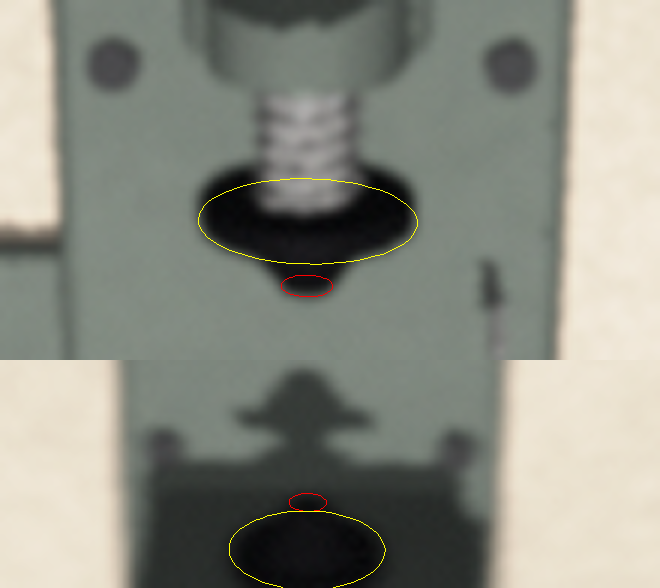

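```bash
python3 -m creep '{"jaw":[-1,-1,-1,-1,-1,-1,-1,-1,-1,-1],"translation":[[0,0.048,0.003],[0,0.048,0.003],[0,0.048,0.003],[0,0.048,0.003],[0,0.048,0.003],[0,0.023,0.003],[-0.02,0,0],[-0.02,0,0],[-0.02,0,0],[-0.02,0,0]],"roll":[0,0,0,0,0,0,-0.148,-0.148,-0.148,-0.148]}'
python3 - <<'E'
from plant import *
from h import *
s=get_state();c=capture("wrist");c["pose"]=wpose(s)@c["tool_from_camera"];np.savez("pics/w3.npz",**c);cv2.imwrite("pics/w3.png",c["image"][:,:,::-1]);print(wpose(s).round(4),s["time_s"])
E
```

```text
time_s: 4.25
tcp_pos: [0.4988, 0.1009, 0.3633]
eef_rot: [-155.5, 90.0, -141.6]
contact_force: [-0.2, -0.2, -0.0]
gripper_width: 0.0875
[[-3.000e-04 -2.387e-01  9.711e-01  4.988e-01]
 [-3.000e-04  9.711e-01  2.387e-01  1.009e-01]
 [-1.000e+00 -2.000e-04 -4.000e-04  3.633e-01]
 [ 0.000e+00  0.000e+00  0.000e+00  1.000e+00]] 4.25
```

View pics/w3.png

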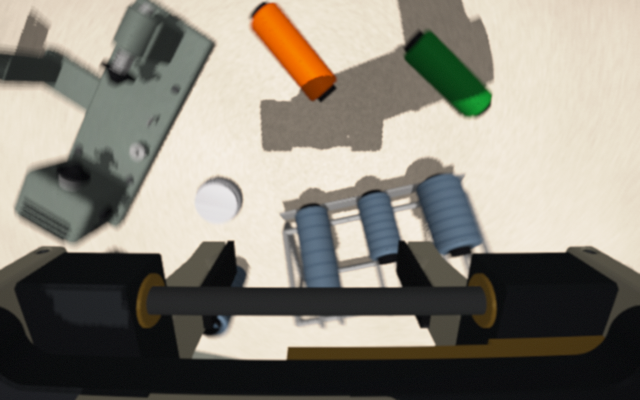

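```bash
python3 - <<'E'
import cv2
t=cv2.imread("pics/w3.png")
cv2.imwrite("pics/w3a.png",cv2.resize(t[185:330,270:410],None,fx=4,fy=4,interpolation=cv2.INTER_CUBIC)) 
E
```

```text
(no output)
```

View pics/w3a.png

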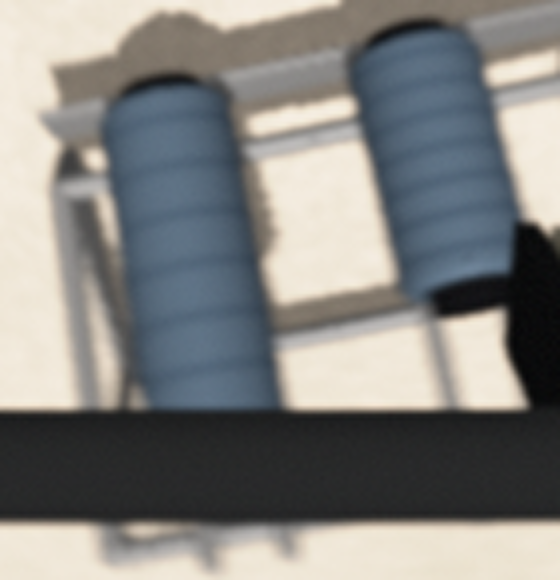

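```bash
cat > pf.py <<'E'
from h import *
from scipy.optimize import least_squares
w=load("pics/w3.npz");top=load("pics/top0.npz");sc=load("pics/scene0.npz")
th=np.radians(40)
def cyl(p,r=.025,h=.067,th=th):
    c,s=np.cos(p[2]),np.sin(p[2])
    ax=np.array([np.cos(th)*c,np.cos(th)*s,np.sin(th)]);y=np.array([-s,c,0]);z=np.cross(ax,y)
    a=np.linspace(0,2*np.pi,90);rg=r*(np.cos(a)[:,None]*y+np.sin(a)[:,None]*z)
    C=np.array([p[0],p[1],.102])
    return C,ax,np.vstack([C-ax*h+rg,C+ax*h+rg])
def edges(c,P,row):
    h=cv2.convexHull(proj(c,P).astype(np.float32)).reshape(-1,2);xs=[]
    for a,b in zip(h,np.roll(h,-1,0)):
        if (a[1]-row)*(b[1]-row)<=0 and a[1]!=b[1]: xs.append(a[0]+(row-a[1])*(b[0]-a[0])/(b[1]-a[1]))
    return min(xs),max(xs)
A=lambda x,y:(x/4+270,y/4+185)
def res(p):
    C,ax,P=cyl(p);r=[]
    for y,l,rr in [(150,112.5,236),(300,134,260),(390,147,278)]:
        e=edges(w,P,A(0,y)[1]);r+=[e[0]-A(l,0)[0],e[1]-A(rr,0)[0]]
    e2=(C+ax*.075)
    r+=list((proj(top,e2)[0]-[279.5,180.5])*.7)+list((proj(sc,e2)[0]-[367.6,232.8])*.7)
    hl=proj(w,P[:90]);r.append(hl[:,1].min()-A(0,84)[1])
    return np.array(r)
if __name__=="__main__":
    s=least_squares(res,[.628,.131,.45]);p=s.x;print(p.round(4),np.degrees(p[2]),res(p).round(2));np.save("pp.npy",p)
E
python3 pf.py
```

```text
[0.6304 0.1361 0.3821] 21.892798130215063 [-0.14  2.69 -2.02  1.69 -3.16  0.18 -0.27 -1.44  0.4  -0.22 -0.92]
```

```bash
python3 - <<'E'
from pf import *
p=np.load("pp.npy")
for c,off,sz,k,f in [(w,(270,185),(140,145),5,"pics/o1.png"),(top,(205,155),(110,95),6,"pics/o2.png")]:
    im=np.ascontiguousarray(cv2.resize(c["image"][off[1]:off[1]+sz[1],off[0]:off[0]+sz[0],::-1],None,fx=k,fy=k,interpolation=cv2.INTER_CUBIC))
    for r,h,col in [(.025,.067,(0,0,255)),(.016,.075,(0,255,255))]:
        P=cyl(p,r,h)[2];hh=cv2.convexHull(proj(c,P).astype(np.float32)).reshape(-1,2)
        cv2.polylines(im,[((hh-off+.5)*k-.5).astype(int)],True,col,1)
    cv2.imwrite(f,im)
E
```

```text
(no output)
```

View pics/o1.png

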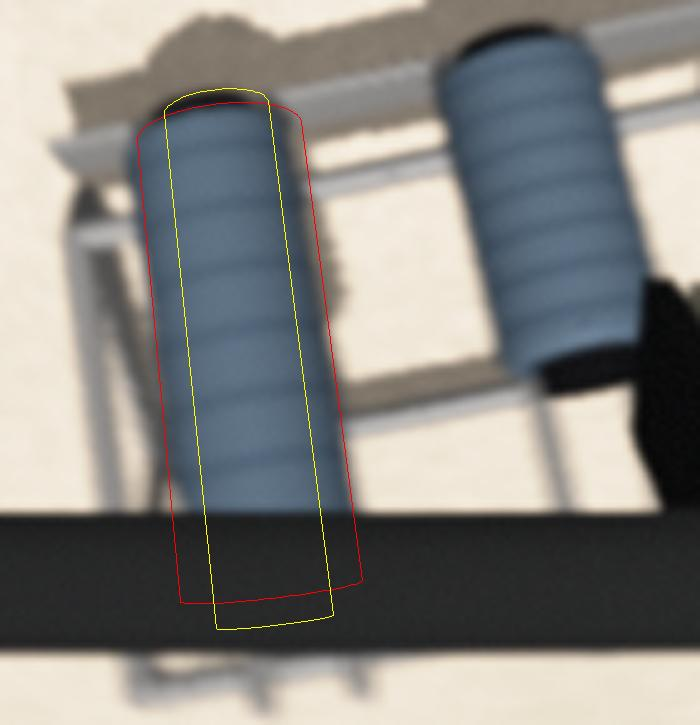

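View pics/o2.png

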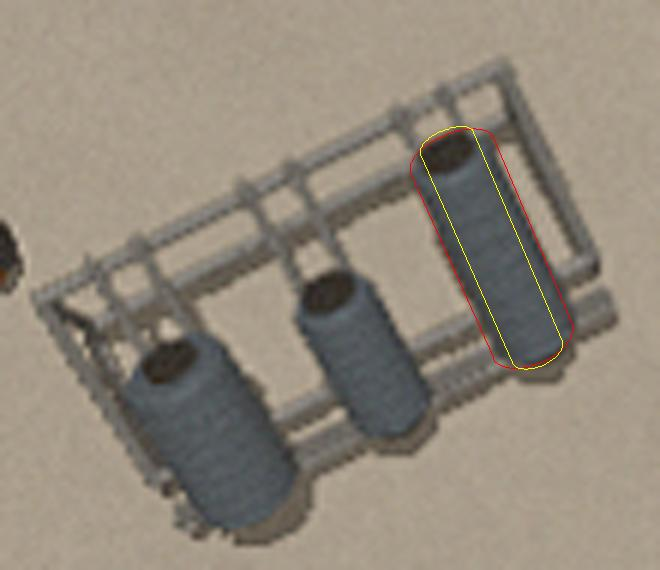

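```bash
cat > pf2.py <<'E'
from pf import *
B=lambda x,y:(x/5+270,y/5+185)
def res(p):
    C,ax,P=cyl(p);r=[]
    for y,l,rr in [(150,131,298),(300,158,327),(480,188,355)]:
        e=edges(w,P,B(0,y)[1]);r+=[(e[0]+e[1]-B(l,0)[0]-B(rr,0)[0])/2]
    e2=(C+ax*.075)
    r+=list((proj(top,e2)[0]-[279.5,180.5])*.7)+list((proj(sc,e2)[0]-[367.6,232.8])*.7)
    hl=proj(w,P[:90]);r.append(hl[:,1].min()-B(0,105)[1])
    return np.array(r)
s=least_squares(res,[.628,.131,.45]);p=s.x;print(p.round(4),np.degrees(p[2]),res(p).round(2));np.save("pp.npy",p)
C,ax,P=cyl(p)
for d in (.03,.035,.04): print(d,(C+ax*d).round(4))
print(cv2.convexHull(proj(top,P).astype(np.float32)).shape)
E
python3 pf2.py
```

```text
[0.631  0.1367 0.3741] 21.43232259401992 [ 1.61 -0.78 -2.71 -0.32 -1.6   0.51 -0.05 -0.42]
0.03 [0.6524 0.1451 0.1213]
0.035 [0.6559 0.1465 0.1245]
0.04 [0.6595 0.1479 0.1277]
(91, 1, 2)
```

```bash
cat >> pf2.py <<'E'
print("--")
r0=res
wt=np.array([1,1,1,.15,.15,.15,.15,1])
for x0 in (.45,):
    s=least_squares(lambda q:r0(q)*wt,[.628,.131,x0]);p=s.x;print(p.round(4),np.degrees(p[2]),r0(p).round(2))
C,ax,P=cyl(p);print((C+ax*.035).round(4))
np.save("pp.npy",p)
# rack top bar & foot bar direction from wrist
q1,q2=ray(w,(270+10,185+31),.03),ray(w,(270+135,185+7),.03);print("foot bar dir yaw+90",np.degrees(np.arctan2(*(q2-q1)[1::-1])))
# wrist image row 230 right etc
E
python3 pf2.py
```

```text
[0.631  0.1367 0.3741] 21.43232259401992 [ 1.61 -0.78 -2.71 -0.32 -1.6   0.51 -0.05 -0.42]
0.03 [0.6524 0.1451 0.1213]
0.035 [0.6559 0.1465 0.1245]
0.04 [0.6595 0.1479 0.1277]
(91, 1, 2)
--
[0.6325 0.1328 0.4466] 25.588617579499772 [-3.54 -4.31 -4.31 -0.29 -1.58  0.46 -0.07 -0.02]
[0.6567 0.1443 0.1245]
foot bar dir yaw+90 115.26829152751979
```

```bash
sed -i 's/least_squares(res,\[.628,.131,.45\])/least_squares(res,[.628,.131,.45],diff_step=3e-3)/; s/,x0\])/,x0],diff_step=3e-3)/' pf2.py pf.py; python3 pf2.py; python3 - <<'E'
from pf import *
p=np.load("pp.npy")
for c,off,sz,k,f in [(w,(270,185),(140,145),5,"pics/o1.png"),(top,(205,155),(110,95),6,"pics/o2.png")]:
    im=np.ascontiguousarray(cv2.resize(c["image"][off[1]:off[1]+sz[1],off[0]:off[0]+sz[0],::-1],None,fx=k,fy=k,interpolation=cv2.INTER_CUBIC))
    for r,h,col in [(.025,.067,(0,0,255)),(.016,.075,(0,255,255))]:
        P=cyl(p,r,h)[2];hh=cv2.convexHull(proj(c,P).astype(np.float32)).reshape(-1,2)
        cv2.polylines(im,[((hh-off+.5)*k-.5).astype(int)],True,col,1)
    cv2.imwrite(f,im)
E
```

```text
[0.6303 0.1376 0.4318] 24.740988097450142 [ 0.5  -0.5  -0.77 -1.14 -1.18  1.43 -0.61 -0.65]
0.03 [0.6512 0.1472 0.1213]
0.035 [0.6547 0.1488 0.1245]
0.04 [0.6582 0.1504 0.1277]
(91, 1, 2)
--
[0.6311 0.1385 0.4542] 26.02267775064276 [ 0.16 -0.28  0.1  -1.58 -1.2   1.98 -0.64 -0.04]
[0.6552 0.1503 0.1245]
foot bar dir yaw+90 115.26829152751979
```

View pics/o1.png

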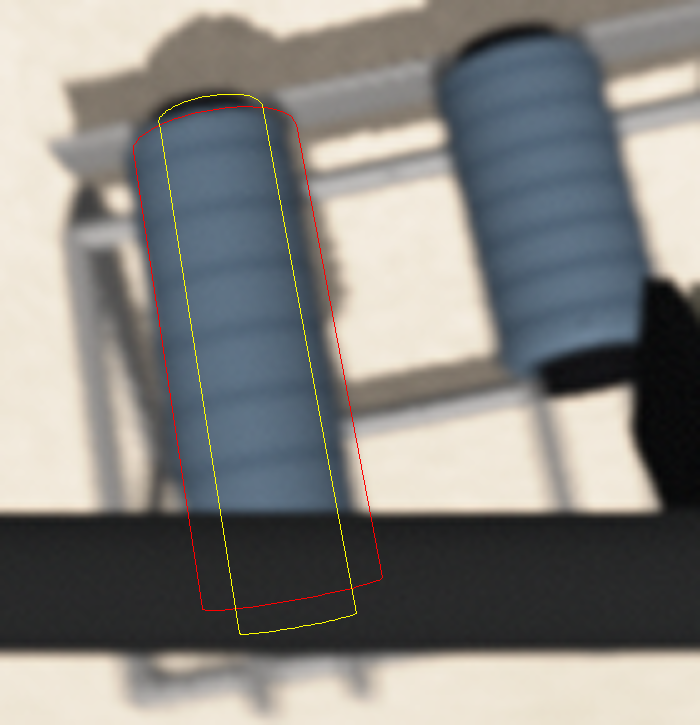

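View pics/o2.png

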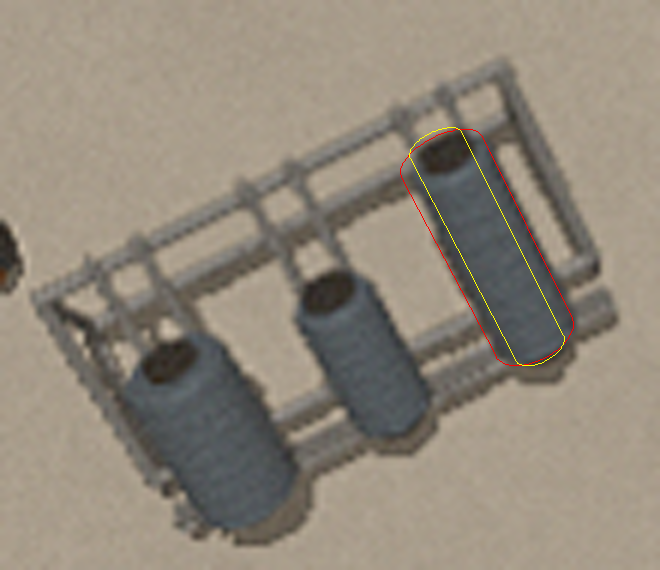

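```bash
python3 -m creep '{"jaw":[-1,-1,-1,-1,-1,-1,-1,-1,-1,-1],"translation":[[0,0.002,0.0407],[0,0.002,0.0407],[0,0.002,0.0407],[0,0.002,0.0407],[0.04,0,0],[0.04,0,0],[0.04,0,0],[0.04,0,0],[0,0,0],[0,0,0]],"roll":[0,0,0,0,-0.1,-0.099,0,0,0,0]}'
python3 - <<'E'
from plant import *
from h import *
s=get_state();c=capture("wrist");c["pose"]=wpose(s)@c["tool_from_camera"];np.savez("pics/w4.npz",**c)
T=wpose(s);print(T.round(4),s["time_s"])
im=np.ascontiguousarray(c["image"][:,:,::-1])
import pf
p=np.array([.6308,.136,np.radians(25.2)])
for r,h,col in [(.025,.067,(0,0,255)),(.016,.075,(0,255,255))]:
    P=pf.cyl(p,r,h)[2];hh=cv2.convexHull(proj(c,P).astype(np.float32)).reshape(-1,2);cv2.polylines(im,[hh.astype(int)],True,col,1)
cv2.imwrite("pics/w4.png",im)
E
```

```text
time_s: 5.3
tcp_pos: [0.6557, 0.1463, 0.2031]
eef_rot: [-136.9, 89.9, -112.1]
contact_force: [0.5, -0.7, 1.0]
gripper_width: 0.0874
[[-5.000e-04 -4.202e-01  9.074e-01  6.557e-01]
 [-1.200e-03  9.074e-01  4.202e-01  1.463e-01]
 [-1.000e+00 -9.000e-04 -1.000e-03  2.031e-01]
 [ 0.000e+00  0.000e+00  0.000e+00  1.000e+00]] 5.3
```

View pics/w4.png

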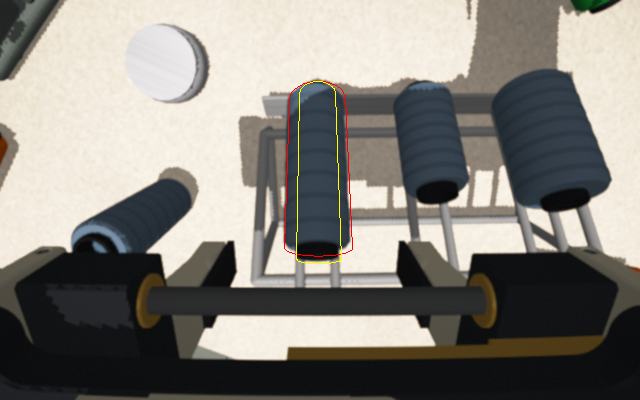

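```bash
python3 -m creep '{"jaw":[-1,-1,-1,-1,-1,1,1,1,1,1],"translation":[[0.0187,0,0],[0.0187,0,0],[0.0187,0,0],[0.0187,0,0],[0.0187,0,0],[0,0,0],[0,0,0],[0,0,0],[0,0,0],[0,0,0]],"roll":[0,0,0,0,0,0,0,0,0,0]}' 35
python3 - <<'E'
from plant import *
from h import *
s=get_state();c=capture("wrist");cv2.imwrite("pics/w5.png",c["image"][:,:,::-1])
print(s["tcp_pos"],s["contact_force"],s["gripper_width"])
E
```

```text
time_s: 6.35
tcp_pos: [0.6558, 0.1469, 0.1102]
eef_rot: [-0.0, 89.9, 24.8]
contact_force: [0.6, 0.2, 0.0]
gripper_width: 0.0534
[0.65583569 0.14690225 0.11020103] [0.57985957 0.2499128  0.04577876] 0.05336303117121435
```

View pics/w5.png

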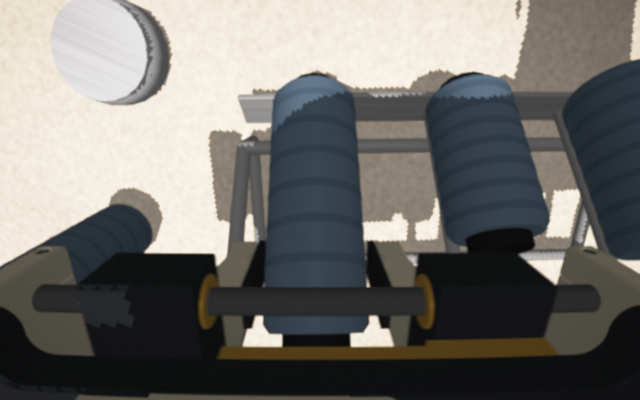

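```bash
python3 -m creep '{"jaw":[1,1,1,1,1,1,1,1,1,1],"translation":[[0,0,0],[0,0,0],[-0.01,0,0],[-0.02,0,0],[-0.025,0,0],[-0.03,0,0],[-0.03,0,0],[-0.03,0,0],[-0.02,0,0],[-0.01,0,0]],"roll":[0,0,0,0,0,0,0,0,0,0]}' 35
python3 - <<'E'
from plant import *
from h import *
s=get_state();print(s["contact_force"],s["gripper_width"])
for n in ("wrist","scene"):
    c=capture(n)
    if n=="wrist":c["pose"]=wpose(s)@c["tool_from_camera"]
    np.savez(f"pics/{n}6.npz",**c);cv2.imwrite(f"pics/{n}6.png",c["image"][:,:,::-1])
E
```

```text
time_s: 7.4
tcp_pos: [0.6556, 0.1471, 0.2864]
eef_rot: [9.9, 89.8, 34.8]
contact_force: [-0.0, -0.2, -0.9]
gripper_width: 0.0496
[-0.03379718 -0.20375962 -0.85773143] 0.04958005325872099
```

View pics/wrist6.png

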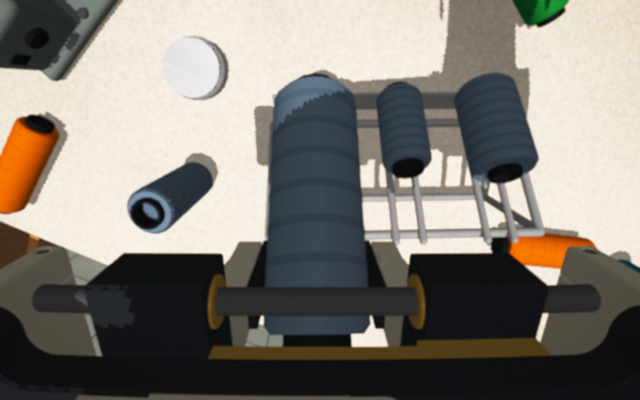

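View pics/scene6.png

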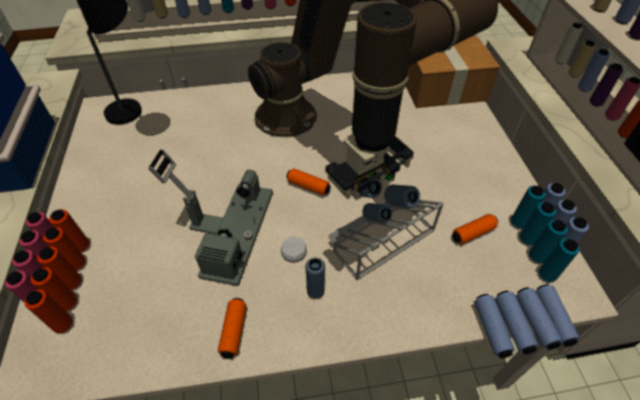

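```bash
cat > gf.py <<'E'
from h import *
from scipy.optimize import least_squares
# package in tool frame: grip axis point at tool (hx, hy, 0); d: distance from package centre to that point toward end2; th tilt
def geom(d,th,hx,hy=0,yaw=0):
    ax=np.array([-np.sin(th),np.sin(yaw)*np.cos(th),np.cos(yaw)*np.cos(th)])  # toward end2 (tool z fwd, up = -x)
    C=np.array([hx,hy,0])-d*ax; return C,ax
def cylP(C,ax,r,h):
    u=np.cross(ax,[1,0,0]);u/=np.linalg.norm(u);v=np.cross(ax,u);a=np.linspace(0,2*np.pi,120)
    rg=r*(np.cos(a)[:,None]*u+np.sin(a)[:,None]*v);return np.vstack([C-ax*h+rg,C+ax*h+rg])
def ptool(c,P):
    cc=dict(c);cc["pose"]=c["tool_from_camera"];return proj(cc,P)
def edges(pts,row):
    h=cv2.convexHull(pts.astype(np.float32)).reshape(-1,2);xs=[]
    for a,b in zip(h,np.roll(h,-1,0)):
        if (a[1]-row)*(b[1]-row)<=0 and a[1]!=b[1]: xs.append(a[0]+(row-a[1])*(b[0]-a[0])/(b[1]-a[1]))
    return min(xs),max(xs)
E
python3 - <<'E'
from gf import *
c=load("pics/wrist6.npz")
im=cv2.imread("pics/wrist6.png");cv2.imwrite("pics/w6a.png",cv2.resize(im[60:360,240:400],None,fx=2,fy=2,interpolation=cv2.INTER_CUBIC))
def model(q):
    d,th,hx,hy,yaw=q;C,ax=geom(*q);w=ptool(c,cylP(C,ax,.025,.067));k=ptool(c,cylP(C,ax,.016,.075));return w,k
def res(q):
    w,k=model(q);e1=edges(w,110);e2=edges(w,270)
    return np.array([k[:,1].min()-73,w[:,1].max()-334,e1[0]-272,e1[1]-357,e2[0]-267,e2[1]-364])
s=least_squares(lambda q:np.r_[res(q),(q[2]+.0145)/.003,(q[1]-.698)/.1],[.035,.698,-.0145,0,0],diff_step=1e-3,x_scale=[.01,.1,.01,.01,.1]);print(s.x.round(4),np.degrees(s.x[1]),res(s.x).round(2))
w,k=model(s.x)
for P,col in((w,(0,0,255)),(k,(0,255,255))):cv2.polylines(im,[cv2.convexHull(P.astype(np.float32)).astype(int)],True,col,1)
cv2.imwrite("pics/w6b.png",cv2.resize(im[60:360,200:440],None,fx=2,fy=2,interpolation=cv2.INTER_CUBIC))
E
```

```text
[ 0.036   0.6796 -0.0114 -0.0009  0.0077] 38.93600966169249 [-0.5   0.26  1.6  -1.59 -0.99  0.97]
```

View pics/w6b.png

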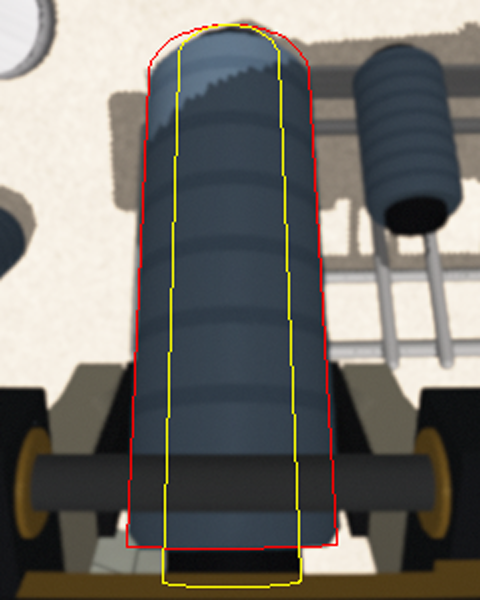

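```bash
python3 -m creep '{"jaw":[1,1,1,1,1,1,1,1,1,1],"translation":[[0,-0.0138,-0.0117],[0,-0.0242,-0.0205],[0,-0.0345,-0.0293],[0,-0.0345,-0.0293],[0,-0.0345,-0.0293],[0,-0.0345,-0.0293],[0,-0.0345,-0.0293],[0,-0.0345,-0.0293],[0,-0.0241,-0.0205],[0,-0.0138,-0.0117]],"roll":[0,0,0,0,0,0,0,0,0,0]}' 35
python3 -m creep '{"jaw":[1,1,1,1,1,1,1,1,1,1],"translation":[[0.004,0,0],[0.008,0,0],[0.012,0,0],[0.012,0,0],[0.012,0,0],[0.012,0,0],[0.012,0,0],[0.01,0,0],[0.004,0,0],[0,0,0]],"roll":[0.05,0.1,0.12,0.12,0.12,0.12,0.1,0.078,0,0]}' 35
cat > look.py <<'E'
import sys
from plant import *
from h import *
n=sys.argv[1];s=get_state()
c=capture("wrist");c["pose"]=wpose(s)@c["tool_from_camera"];np.savez(f"pics/{n}.npz",**c,tcp=s["tcp_pos"],T=wpose(s));cv2.imwrite(f"pics/{n}.png",c["image"][:,:,::-1])
T=wpose(s);p=T[:3,3];M=np.array([.5131,-.1931]);a=np.radians(-21.5);d=p[:2]-M
print("t",s["time_s"],"tcp winder xyz",(d@[np.cos(a),np.sin(a)]).round(4),(d@[-np.sin(a),np.cos(a)]).round(4),p[2].round(4),"yaw",np.degrees(np.arctan2(T[1,2],T[0,2])).round(2),"F",s["contact_force"].round(2),"M",s["moment"].round(2),"w",round(s["gripper_width"],4))
E
python3 look.py w7
```

```text
time_s: 8.5
tcp_pos: [0.554, -0.2135, 0.2823]
eef_rot: [144.8, 89.8, 169.6]
contact_force: [0.9, 0.4, -0.6]
gripper_width: 0.0495
time_s: 9.5
tcp_pos: [0.5551, -0.2111, 0.1965]
eef_rot: [-166.7, 89.8, 171.9]
contact_force: [0.3, 0.1, -1.0]
gripper_width: 0.0493
t 9.5 tcp winder xyz 0.0457 -0.0013 0.1965 yaw -21.33 F [ 0.26  0.1  -0.95] M [-0.09 -0.07 -0.02] w 0.0493
```

View pics/w7.png

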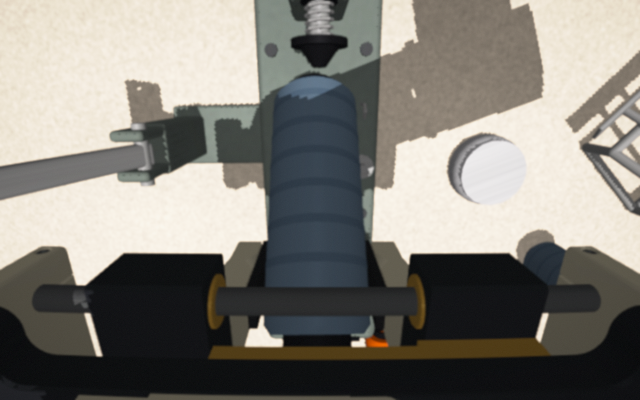

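```bash
python3 - <<'E'
from gf import *
c=load("pics/w7.npz");T=c["T"]
im=cv2.imread("pics/w7.png");cv2.imwrite("pics/w7a.png",cv2.resize(im[0:110,250:390],None,fx=5,fy=5,interpolation=cv2.INTER_CUBIC))
Ti=np.linalg.inv(T)
for uv in ((319.5,67),(319.5,68)):
    q=ray(c,uv,.095);print("nose world",q.round(4),"tool",(Ti[:3,:3]@q+Ti[:3,3]).round(4))
C,ax=geom(.0358,np.radians(39.5),-.0125,-.0009,.0077);E=C-.075*ax;print("E tool",E.round(4),"px",ptool(c,E).round(1))
E
```

```text
nose world [ 0.4594 -0.1715  0.095 ] tool [ 0.1018  0.0022 -0.1032]
nose world [ 0.4601 -0.1717  0.095 ] tool [ 0.1018  0.0022 -0.1025]
E tool [ 0.058  -0.0016 -0.0855] px [[314.3  91.2]]
```

View pics/w7a.png

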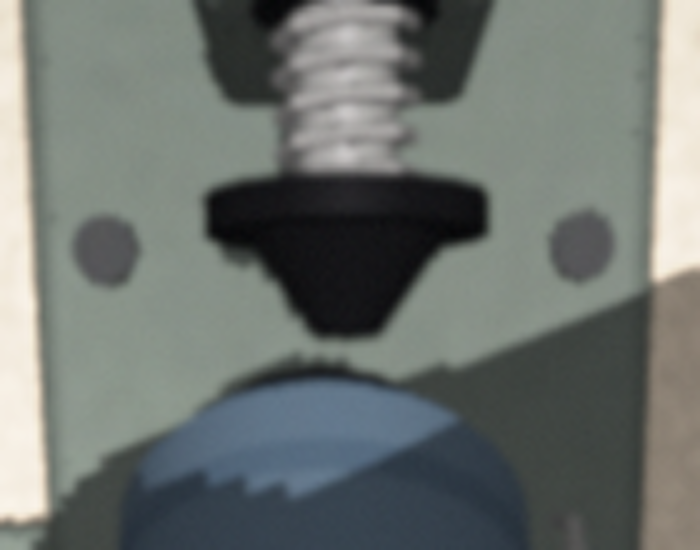

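```bash
python3 -m creep '{"jaw":[1,1,1,1,1,1,1,1,1,1],"translation":[[0.004,0.0008,0],[0.008,0.0008,0],[0.01,0.0008,0],[0.01,0.0008,0],[0.007,0.0006,0],[0.004,0,0],[0,0,0],[0,0,0],[0,0,0],[0,0,0]],"roll":[0,0,0,0,0,0,0,0,0,0]}' 35
python3 look.py w8; python3 - <<'E'
import cv2
im=cv2.imread("pics/w8.png");cv2.imwrite("pics/w8a.png",cv2.resize(im[0:130,240:400],None,fx=5,fy=5,interpolation=cv2.INTER_CUBIC)[:599])
E
```

```text
time_s: 10.55
tcp_pos: [0.5579, -0.2075, 0.1555]
eef_rot: [16.4, 90.0, -5.0]
contact_force: [0.3, -0.2, -1.5]
gripper_width: 0.0494
t 10.55 tcp winder xyz 0.047 0.003 0.1555 yaw -21.44 F [ 0.28 -0.25 -1.53] M [-0.05 -0.08  0.  ] w 0.0494
```

View pics/w8a.png

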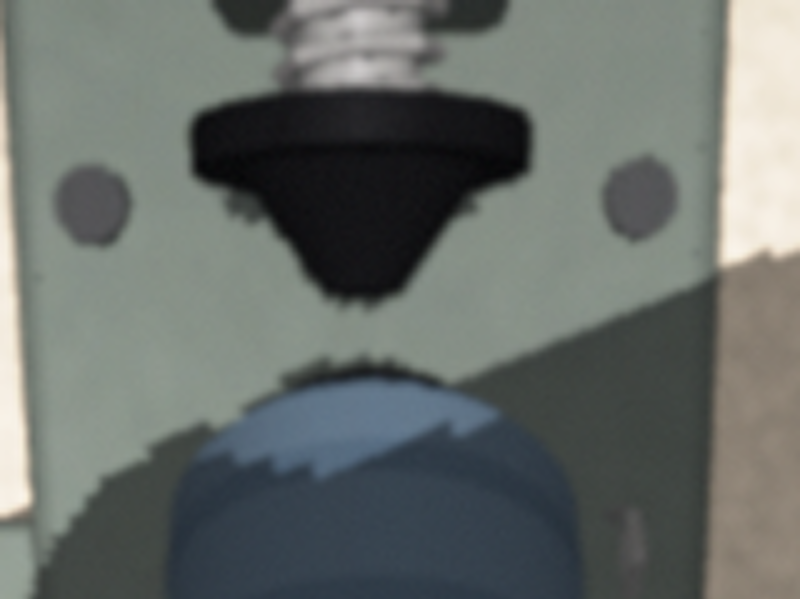

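```bash
python3 -m creep '{"jaw":[1,1,1,1,1,1,1,1,1,1],"translation":[[0.002,0,-0.004],[0,0,-0.004],[0,0,-0.004],[0,0,-0.003],[0,0,-0.003],[0,0,-0.002],[0,0,-0.002],[0,0,-0.002],[0,0,-0.001],[0,0,0]],"roll":[0,0,0,0,0,0,0,0,0,0]}' 35
python3 look.py w9; python3 - <<'E'
import cv2
im=cv2.imread("pics/w9.png");cv2.imwrite("pics/w9a.png",cv2.resize(im[0:130,240:400],None,fx=4,fy=4,interpolation=cv2.INTER_CUBIC)[:599])
E
```

```text
time_s: 11.6
tcp_pos: [0.5348, -0.1984, 0.1534]
eef_rot: [9.2, 89.9, -12.2]
contact_force: [3.6, -1.6, -0.1]
gripper_width: 0.0494
t 11.6 tcp winder xyz 0.0221 0.0031 0.1534 yaw -21.43 F [ 3.56 -1.61 -0.07] M [-0.64 -1.16 -0.02] w 0.0494
```

View pics/w9a.png

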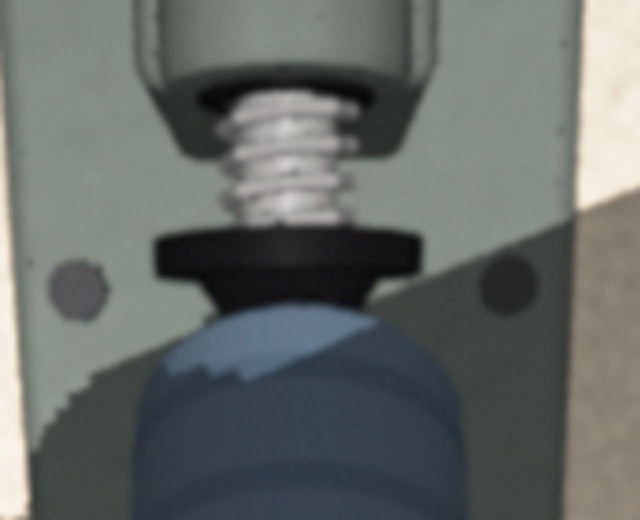

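```bash
python3 -m creep '{"jaw":[1,1,1,1,1,1,1,1,1,1],"translation":[[0,0,-0.001],[0,0,-0.001],[0,0,-0.001],[0,0,-0.001],[0,0,-0.001],[0,0,-0.001],[0,0,-0.001],[0,0,-0.001],[0,0,-0.001],[0,0,0]],"roll":[0,0,0,0,0,0,0,0,0,0]}' 35
python3 look.py w10
```

```text
time_s: 12.65
tcp_pos: [0.5262, -0.1951, 0.1533]
eef_rot: [6.5, 90.0, -15.0]
contact_force: [4.8, -2.6, 2.1]
gripper_width: 0.0494
t 12.65 tcp winder xyz 0.0129 0.003 0.1533 yaw -21.43 F [ 4.78 -2.64  2.06] M [-0.95 -1.76  0.09] w 0.0494
```

View pics/w10.png

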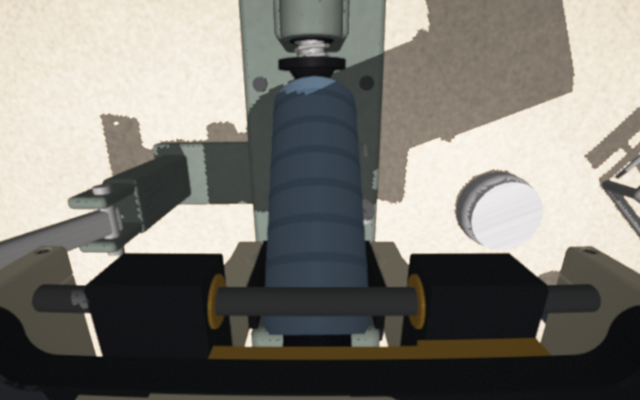

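```bash
python3 -m creep '{"jaw":[1,1,1,1,1,1,1,1,1,1],"translation":[[0.0032,0,0.0009],[0.0032,0,0.0009],[0.0032,0,0.0009],[0.0032,0,0.0008],[0.0033,0,0.0006],[0.0033,0,0.0006],[0.0033,0,0.0005],[0.0033,0,0.0003],[0.0033,0,0.0003],[0.0033,0,0.0003]],"roll":[0,0,0,0,0,0,0,0,0,0]}' 25
python3 look.py w11
```

```text
time_s: 13.7
tcp_pos: [0.5326, -0.1976, 0.1209]
eef_rot: [-0.6, 89.9, -22.0]
contact_force: [6.1, -3.6, 2.6]
gripper_width: 0.0494
t 13.7 tcp winder xyz 0.0198 0.003 0.1209 yaw -21.41 F [ 6.07 -3.64  2.61] M [-1.21 -1.95  0.08] w 0.0494
```

View pics/w11.png

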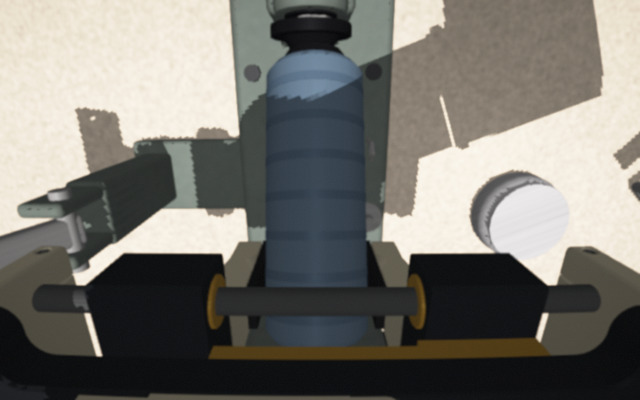

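```bash
python3 -m creep '{"jaw":[1,1,1,1,1,1,1,1,1,1],"translation":[[0.003,0,0],[0.003,0,0],[0.003,0,0],[0.003,0,0],[0.003,0,0],[0.002,0,0],[0,0,0],[0,0,0],[0,0,0],[0,0,0]],"roll":[0,0,0,0,0,0,0,0,0,0]}' 25
python3 look.py w12;  python3 - <<'E'
from plant import *
import cv2
for n in ("scene","top"):
    c=capture(n);cv2.imwrite(f"pics/{n}12.png",c["image"][:,:,::-1])
    o=(150,140,140,150) if n=="scene" else (330,170,130,120)
    cv2.imwrite(f"pics/{n}12a.png",cv2.resize(c["image"][o[1]:o[1]+o[3],o[0]:o[0]+o[2],::-1],None,fx=4,fy=4,interpolation=cv2.INTER_CUBIC))
E
```

```text
time_s: 14.75
tcp_pos: [0.5327, -0.1975, 0.1038]
eef_rot: [3.3, 89.9, -18.1]
contact_force: [6.6, -3.9, 1.2]
gripper_width: 0.0496
t 14.75 tcp winder xyz 0.0199 0.0031 0.1038 yaw -21.41 F [ 6.63 -3.89  1.18] M [-1.24 -2.19  0.16] w 0.0496
```

View pics/w12.png

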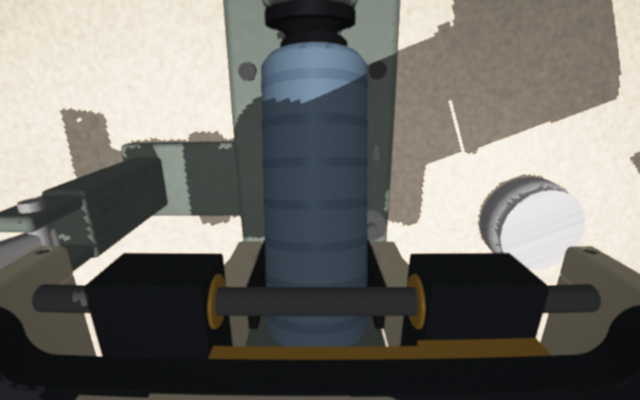

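View pics/scene12a.png

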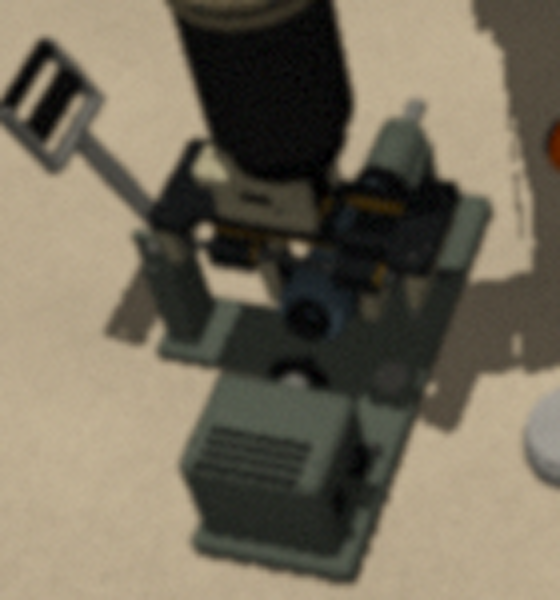

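View pics/top12a.png

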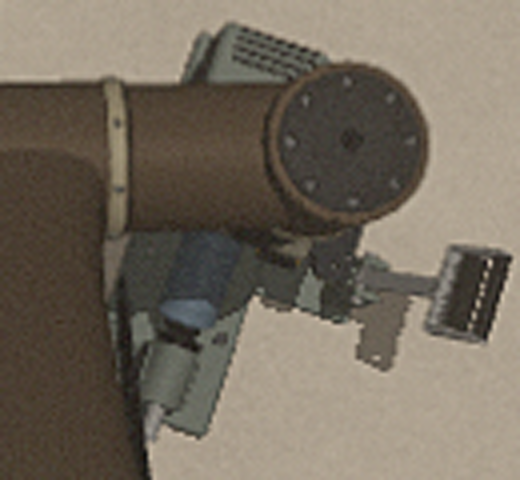

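```bash
python3 - <<'E'
from h import *
c=load("pics/scene0.npz")
w=load("pics/w12.npz")
S=np.array([.4594,-.1716])
for yaw in (-21.1,-21.8):
    a=np.radians(yaw);ex=np.array([np.cos(a),np.sin(a)]);M=S+.0585*ex
    for th,E in ((10,-.088),(12,-.088),(10,-.092)):
        t=np.radians(th);x=E+.15*np.cos(t);P=[*(M+x*ex),.095+.15*np.sin(t)];print(yaw,th,E,"end2 px crop",((proj(c,[P])[0]-[150,140])*4).round(1))
    P=[*(M+.0645*ex),.095];print("fixed nose crop",((proj(c,[P])[0]-[150,140])*4).round(1),"flange top",((proj(c,[[*(M+.0785*ex),.116]])[0]-[150,140])*4).round(1))
    # nose at s: flange front-edge rows in w12
    for s in (.018,.021,.024):
        r=[]
        b=np.linspace(0,2*np.pi,60)
        n=np.array([-ex[1],ex[0]]);xx=-.0725-s
        P=np.c_[M+xx*ex+.021*np.cos(b)[:,None]*n,.095+.021*np.sin(b)];q=proj(w,P);print(s,"flange rows",q[:,1].min().round(1),q[:,1].max().round(1),"cols",q[:,0].min().round(1),q[:,0].max().round(1))
E
python3 -c "
import cv2
im=cv2.imread('pics/w12.png');cv2.imwrite('pics/w12a.png',cv2.resize(im[0:110,230:410],None,fx=4,fy=4,interpolation=cv2.INTER_CUBIC))"
```

```text
-21.1 10 -0.088 end2 px crop [300.3 328.1]
-21.1 12 -0.088 end2 px crop [299.5 322.5]
-21.1 10 -0.092 end2 px crop [302.4 323.5]
fixed nose crop [304.3 355.9] flange top [291.9 354.3]
0.018 flange rows 27.8 43.1 cols 265.7 356.1
0.021 flange rows 19.7 37.0 cols 265.4 356.3
0.024 flange rows 11.6 30.8 cols 265.1 356.4
-21.8 10 -0.088 end2 px crop [298.3 327.8]
-21.8 12 -0.088 end2 px crop [297.6 322.1]
-21.8 10 -0.092 end2 px crop [300.4 323.2]
fixed nose crop [302.3 355.5] flange top [289.6 353.9]
0.018 flange rows 27.8 43.1 cols 266.5 356.9
0.021 flange rows 19.7 37.0 cols 266.3 357.2
0.024 flange rows 11.5 30.8 cols 266.1 357.4
```

View pics/w12a.png

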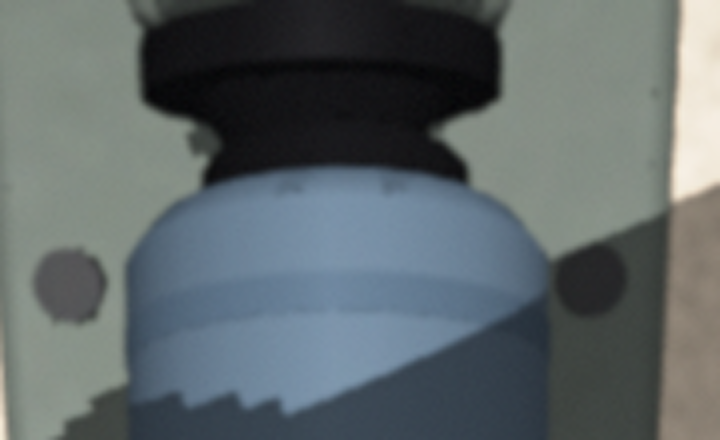

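```bash
python3 -m creep '{"jaw":[1,1,1,1,1,1,1,1,1,1],"translation":[[0.0025,0,0],[0.0025,0,0],[0.0025,0,0],[0.0025,0,0],[0.0025,0,0],[0.0025,0,0],[0.0025,0,0],[0.0025,0,0],[0,0,0],[0,0,0]],"roll":[0,0,0,0,0,0,0,0,0,0]}' 25
python3 look.py w13;  python3 - <<'E'
from plant import *
import cv2
for n in ("scene",):
    c=capture(n)
    o=(150,140,140,150) if n=="scene" else (330,170,130,120)
    cv2.imwrite(f"pics/{n}13a.png",cv2.resize(c["image"][o[1]:o[1]+o[3],o[0]:o[0]+o[2],::-1],None,fx=4,fy=4,interpolation=cv2.INTER_CUBIC))
E
```

```text
time_s: 15.9
tcp_pos: [0.5323, -0.1975, 0.0834]
eef_rot: [-11.5, 90.0, -32.9]
contact_force: [5.7, -3.7, -0.3]
gripper_width: 0.0494
t 15.9 tcp winder xyz 0.0195 0.0029 0.0834 yaw -21.41 F [ 5.71 -3.68 -0.33] M [-1.39 -2.04  0.23] w 0.0494
```

View pics/w13.png

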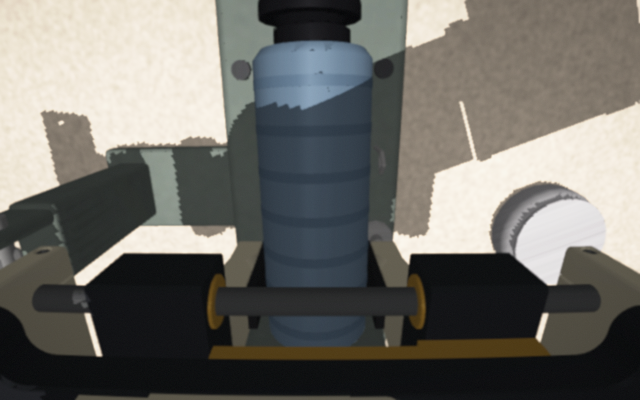

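View pics/scene13a.png

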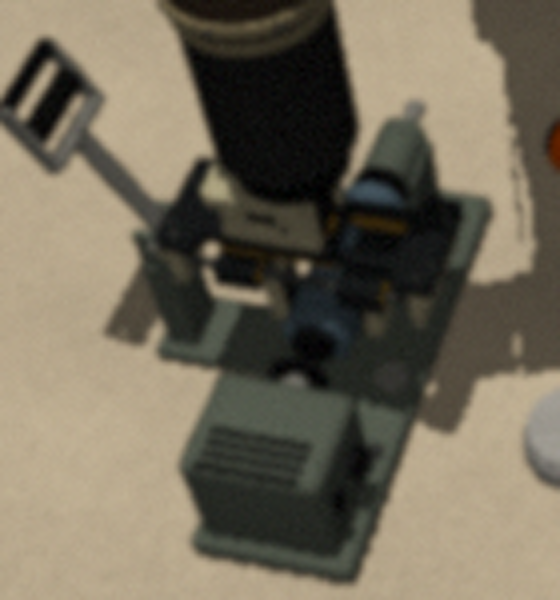

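```bash
cat > fit.py <<'E'
import sys
from gf import *
def run(name,obs,hx0=-.0125,th0=.0):
    c=load(f"pics/{name}.npz")
    top,bot,rows=obs
    def model(q):
        C,ax=geom(*q);return ptool(c,cylP(C,ax,.025,.067)),ptool(c,cylP(C,ax,.016,.075))
    def res(q):
        w,k=model(q);r=[w[:,1].min()-top,w[:,1].max()-bot]
        for y,l,rr in rows:
            e=edges(w,y);r+=[e[0]-l,e[1]-rr]
        return np.array(r)
    s=least_squares(lambda q:np.r_[res(q),(q[2]-hx0)/.0015],[.036,th0,hx0,0,0],diff_step=1e-3,x_scale=[.01,.1,.01,.01,.1])
    d,th,hx,hy,yaw=s.x;print("d %.4f th %.2f hx %.4f hy %.4f yaw %.2f"%(d,np.degrees(th),hx,hy,np.degrees(yaw)),res(s.x).round(1))
    C,ax=geom(*s.x);T=c["T"];M=np.array([.4594,-.1716])+.0585*np.array([np.cos(np.radians(-21.1)),np.sin(np.radians(-21.1))])
    a=np.radians(-21.1)
    for n,P in(("C",C),("E1",C-.075*ax),("E2",C+.075*ax)):
        q=T[:3,:3]@P+T[:3,3];dd=q[:2]-M;print(n,(dd@[np.cos(a),np.sin(a)]).round(4),(dd@[-np.sin(a),np.cos(a)]).round(4),q[2].round(4))
    im=np.ascontiguousarray(c["image"][:,:,::-1])
    for P,col in zip(model(s.x),((0,0,255),(0,255,255))):cv2.polylines(im,[cv2.convexHull(P.astype(np.float32)).astype(int)],True,col,1)
    cv2.imwrite(f"pics/{name}f.png",cv2.resize(im[0:360,220:410],None,fx=1.6,fy=1.6,interpolation=cv2.INTER_CUBIC))
E
python3 - <<'E'
from fit import *
run("w13",(42,347,[(80,254,372),(200,260,369),(275,264.5,368)]),th0=.1)
E
```

```text
d 0.0352 th -3.14 hx -0.0092 hy -0.0006 yaw 0.75 [-1.   2.1 -1.6  1.4  1.9 -1.2  3.3 -3.7]
C -0.0163 0.0012 0.0946
E1 -0.0912 0.0006 0.0986
E2 0.0585 0.0018 0.0905
```

View pics/w13f.png

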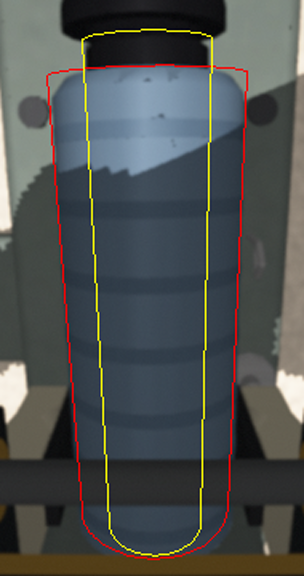

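```bash
python3 -m creep '{"jaw":[1,1,1,1,1,1,1,1,1,1],"translation":[[0,0,0.002],[0,0,0.002],[0,0,0.002],[0,0,0.002],[0,0,0.002],[0,0,0.002],[0,0,0.002],[0,0,0.001],[0,0,0],[0,0,0]],"roll":[0,0,0,0,0,0,0,0,0,0]}' 12
python3 look.py w14
```

```text
time_s: 17.0
tcp_pos: [0.5433, -0.2025, 0.0821]
eef_rot: [-169.1, 89.7, 169.4]
contact_force: [-5.4, -1.7, -6.9]
gripper_width: 0.0495
t 17.0 tcp winder xyz 0.0316 0.0023 0.0821 yaw -21.49 F [-5.43 -1.7  -6.93] M [-0.52  1.74  0.09] w 0.0495
```

View pics/w14.png

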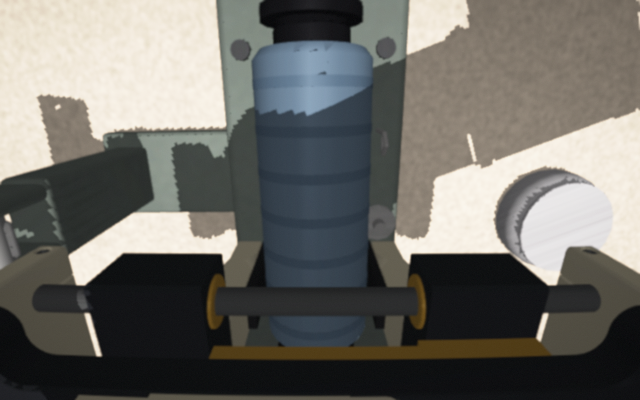

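```bash
python3 -m creep '{"jaw":[1,1,1,1,1,1,1,1,1,1],"translation":[[0.001,0,0],[0.001,0,0],[0.001,0,0],[0,0,0],[0,0,0],[0,0,0],[0,0,0],[0,0,0],[0,0,0],[0,0,0]],"roll":[0,0,0,0,0,0,0,0,0,0]}' 8
python3 look.py w15
python3 - <<'E'
from plant import *
import cv2
c=capture("scene");o=(150,140,140,150)
cv2.imwrite(f"pics/scene15a.png",cv2.resize(c["image"][o[1]:o[1]+o[3],o[0]:o[0]+o[2],::-1],None,fx=4,fy=4,interpolation=cv2.INTER_CUBIC))
E
```

```text
time_s: 18.05
tcp_pos: [0.5454, -0.2032, 0.0806]
eef_rot: [-95.2, 90.0, -116.6]
contact_force: [-3.6, -4.5, -3.4]
gripper_width: 0.0497
t 18.05 tcp winder xyz 0.0338 0.0025 0.0806 yaw -21.44 F [-3.58 -4.52 -3.44] M [-1.58  1.13  0.05] w 0.0497
```

View pics/w15.png

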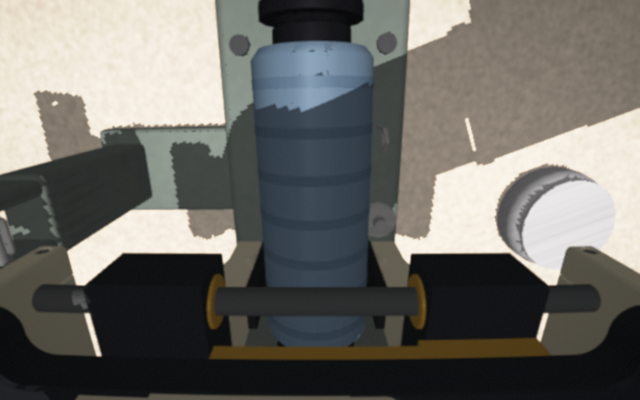

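View pics/scene15a.png

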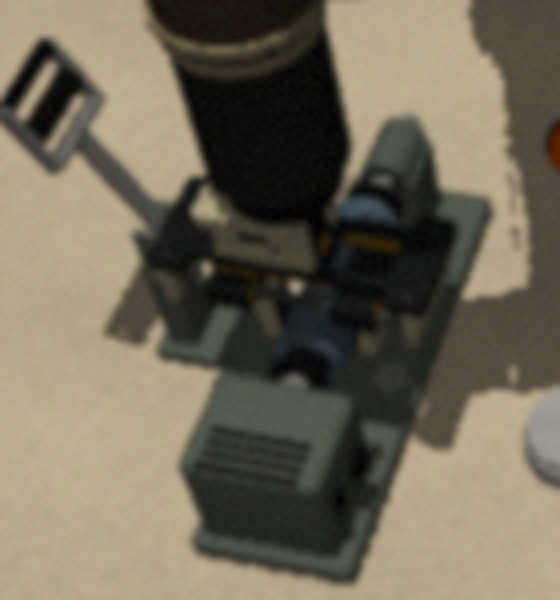

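```bash
python3 -m creep '{"jaw":[1,1,1,1,1,1,1,1,1,1],"translation":[[0.0005,-0.0005,0],[0.0005,-0.0005,0],[0.0005,-0.0005,0],[0,-0.0005,0],[0,-0.0005,0.0005],[0,0,0.0005],[0,0,0],[0,0,0],[0,0,0],[0,0,0]],"roll":[0,0,0,0,0,0,0,0,0,0]}' 5
python3 look.py w16
```

```text
time_s: 19.15
tcp_pos: [0.5465, -0.2048, 0.0794]
eef_rot: [36.2, 89.9, 14.8]
contact_force: [-0.4, 4.5, 4.1]
gripper_width: 0.0501
t 19.15 tcp winder xyz 0.0354 0.0014 0.0794 yaw -21.4 F [-0.36  4.53  4.14] M [ 1.81 -0.16  0.11] w 0.0501
```

View pics/w16.png

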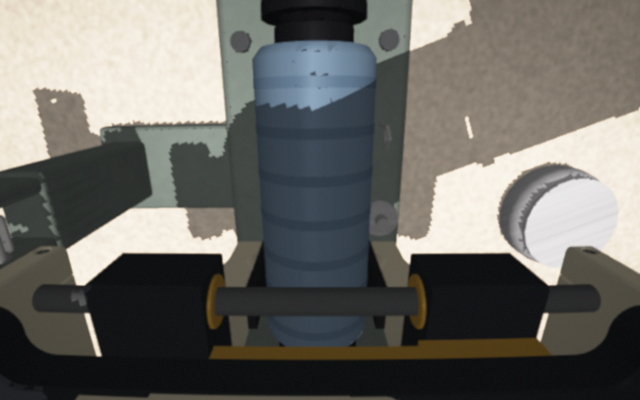

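```bash
python3 -m creep '{"jaw":[1,1,0.2,-0.3,-1,-1,-1,-1,-1,-1],"translation":[[-0.0005,0.0008,0],[-0.0003,0,0],[0,0,0],[0,0,0],[0,0,0],[0,0,0],[0,0,0],[0,0,0],[0,0,0],[0,0,0]],"roll":[0,0,0,0,0,0,0,0,0,0]}' 5
python3 look.py w17
```

```text
time_s: 20.2
tcp_pos: [0.546, -0.2047, 0.0798]
eef_rot: [-142.8, 90.0, -164.3]
contact_force: [-0.5, -0.8, 0.5]
gripper_width: 0.0874
t 20.2 tcp winder xyz 0.0348 0.0013 0.0798 yaw -21.44 F [-0.46 -0.84  0.48] M [-0.08  0.03  0.02] w 0.0874
```

View pics/w17.png

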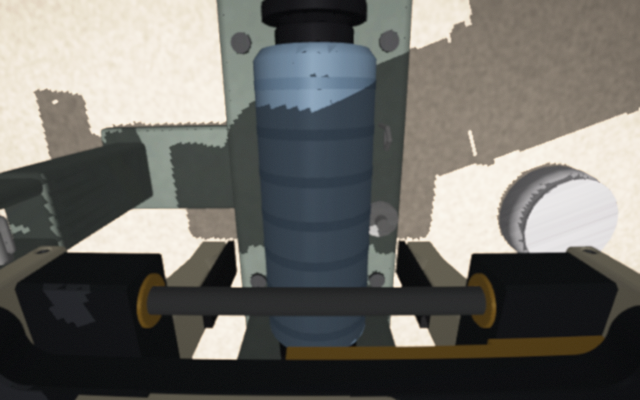

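```bash
python3 -m creep '{"jaw":[-1,-1,-1,-1,-1,-1,-1,-1,-1,-1],"translation":[[-0.01,0,0],[-0.02,0,0],[-0.03,0,0],[-0.04,0,0],[-0.04,0,-0.01],[-0.04,0,-0.03],[-0.04,0,-0.03],[-0.03,0,-0.02],[0,0,-0.01],[0,0,0]],"roll":[0,0,0,0,0,0,0,0,0,0]}'
python3 look.py w18
python3 - <<'E'
from plant import *
import cv2
for n in ("scene","top"):
    c=capture(n);cv2.imwrite(f"pics/{n}18.png",c["image"][:,:,::-1])
    o=(150,140,140,150) if n=="scene" else (330,170,130,120)
    cv2.imwrite(f"pics/{n}18a.png",cv2.resize(c["image"][o[1]:o[1]+o[3],o[0]:o[0]+o[2],::-1],None,fx=4,fy=4,interpolation=cv2.INTER_CUBIC))
E
```

```text
time_s: 21.25
tcp_pos: [0.4521, -0.1678, 0.3316]
eef_rot: [28.7, 89.8, 7.2]
contact_force: [0.9, -0.5, 0.1]
gripper_width: 0.0874
t 21.25 tcp winder xyz -0.066 0.0012 0.3316 yaw -21.41 F [ 0.86 -0.47  0.07] M [-0.06 -0.03  0.03] w 0.0874
```

View pics/w18.png

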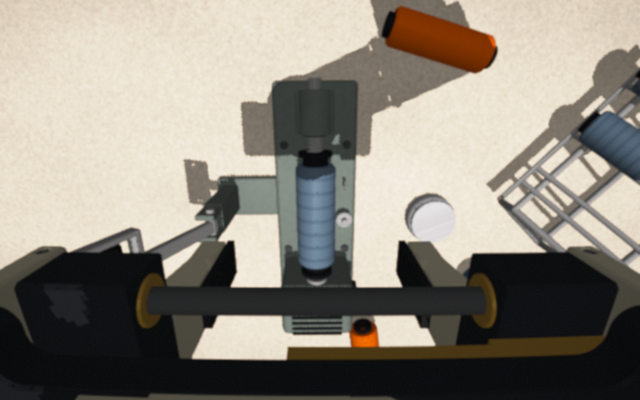

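View pics/scene18a.png

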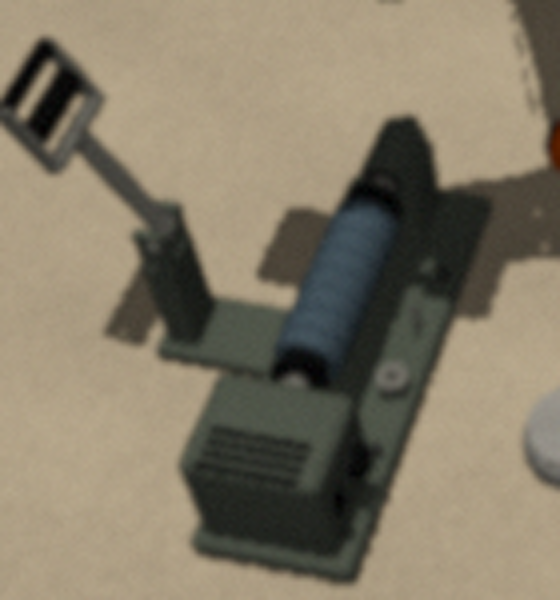

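```bash
python3 - <<'E'
from h import *
c=load("pics/w18.npz");o=(260,130);sz=(110,155);k=4
im=np.ascontiguousarray(cv2.resize(c["image"][o[1]:o[1]+sz[1],o[0]:o[0]+sz[0],::-1],None,fx=k,fy=k,interpolation=cv2.INTER_CUBIC))
a=np.radians(-21.1);ex=np.array([np.cos(a),np.sin(a),0]);n=np.array([-ex[1],ex[0],0]);S=np.array([.4594,-.1716,.095]);M=S+.0585*ex
b=np.linspace(0,2*np.pi,60)
ring=lambda x,r:M+x*ex+r*np.cos(b)[:,None]*n+r*np.sin(b)[:,None]*np.array([0,0,1])
for x,r,col in((-.0785,.021,(0,255,255)),(-.067,.025,(0,0,255)),(.067,.025,(0,0,255)),(.0785,.021,(0,255,255)),(-.075,.016,(0,255,0)),(.075,.016,(0,255,0))):
    q=((proj(c,ring(x,r))-o+.5)*k-.5).astype(int);cv2.polylines(im,[q],True,col,1)
cv2.imwrite("pics/w18o.png",im[:600])
E
```

```text
(no output)
```

View pics/w18o.png

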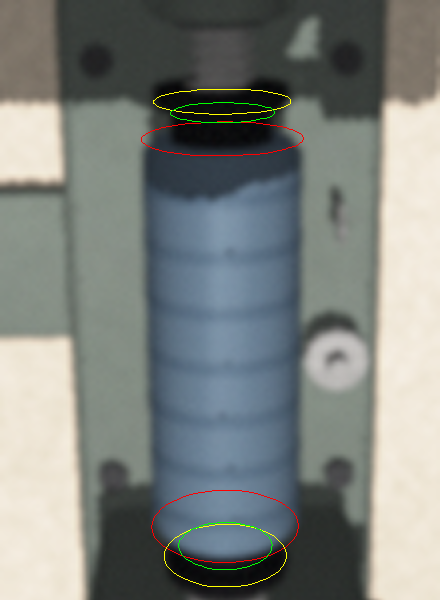

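```bash
python3 - <<'E'
from plant import *
from h import *
a=np.radians(-21.1);ex=np.array([np.cos(a),np.sin(a),0]);n=np.array([-ex[1],ex[0],0]);M=np.array([.4594,-.1716,.0])+.0585*ex
ang=np.radians(25);z=np.array([0,0,1])
piv=M-.125*n+.13*z;u=-np.sin(ang)*n+np.cos(ang)*z
for nm in("scene","top"):
    c=capture(nm);k=6;
    H=proj(c,[piv+.152*u])[0];o=(H-[45,35]).astype(int);im=np.ascontiguousarray(cv2.resize(c["image"][o[1]:o[1]+80,o[0]:o[0]+100,::-1],None,fx=k,fy=k,interpolation=cv2.INTER_CUBIC))
    for A,B,col in((piv,piv+.152*u,(0,255,0)),(piv+.152*u-.033*ex,piv+.152*u+.033*ex,(0,0,255)),(piv+.125*u-.028*ex,piv+.125*u+.028*ex,(0,255,255))):
        q=((proj(c,[A,B])-o+.5)*k-.5).astype(int);cv2.line(im,tuple(map(int,q[0])),tuple(map(int,q[1])),col,1)
    cv2.imwrite(f"pics/h_{nm}.png",im)
s=get_state();T=wpose(s)
for d in (-.235,-.04,.0):
    for zz in (.36,.248):
        P=M+d*n+zz*z;print(d,zz,P.round(4),"tool delta",(T[:3,:3].T@(P-T[:3,3])).round(4))
E
```

```text
-0.235 0.36 [ 0.4294 -0.4119  0.36  ] tool delta [-0.0314 -0.2354  0.067 ]
-0.235 0.248 [ 0.4294 -0.4119  0.248 ] tool delta [ 0.0806 -0.2353  0.0673]
-0.04 0.36 [ 0.4996 -0.23    0.36  ] tool delta [-0.0315 -0.0404  0.0658]
-0.04 0.248 [ 0.4996 -0.23    0.248 ] tool delta [ 0.0805 -0.0403  0.0661]
0.0 0.36 [ 0.514  -0.1927  0.36  ] tool delta [-0.0316 -0.0004  0.0656]
0.0 0.248 [ 0.514  -0.1927  0.248 ] tool delta [ 0.0804 -0.0003  0.0658]
```

View pics/h_scene.png

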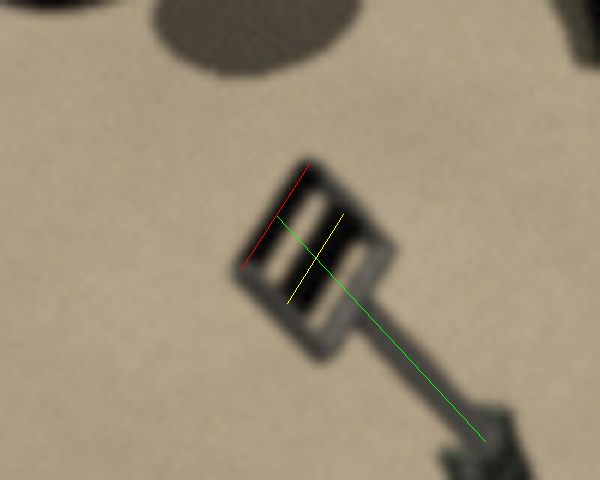

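View pics/h_top.png

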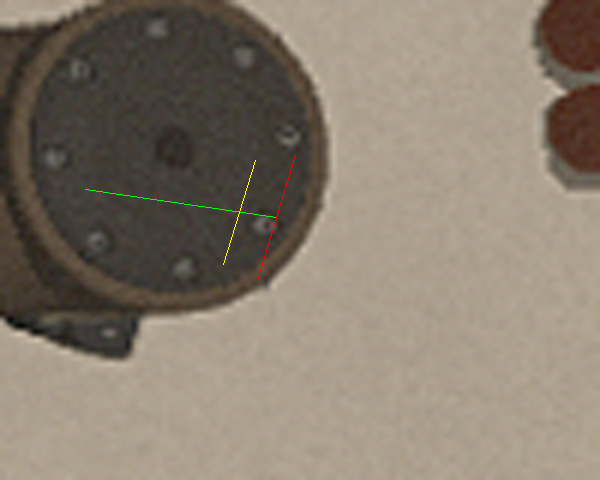

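```bash
python3 -m creep '{"jaw":[1,1,1,1,1,1,1,1,1,1],"translation":[[-0.03,0,0.01],[0,-0.042,0.01],[0,-0.042,0.01],[0,-0.042,0.01],[0,-0.042,0.01],[0,-0.042,0.01],[0,-0.042,0.006],[0,0,0],[0,0,0],[0,0,0]],"roll":[0,0,0,0,0,0,0,0,0,0]}' 20
python3 look.py w19
```

```text
time_s: 22.5
tcp_pos: [0.4224, -0.4266, 0.3588]
eef_rot: [169.9, 89.9, 148.5]
contact_force: [-0.5, -0.2, 0.6]
gripper_width: 0.0131
t 22.5 tcp winder xyz 0.0012 -0.2505 0.3588 yaw -21.45 F [-0.46 -0.24  0.57] M [-0.03 -0.01 -0.03] w 0.0131
```

View pics/w19.png

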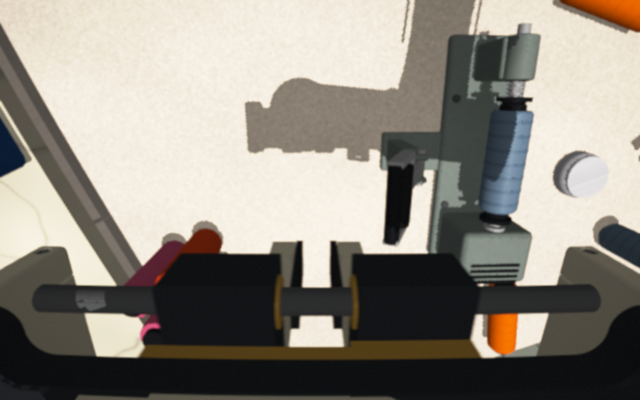

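```bash
python3 - <<'E'
from h import *
c=load("pics/w19.npz")
a=np.radians(-21.1);ex=np.array([np.cos(a),np.sin(a),0]);n=np.array([-ex[1],ex[0],0]);M=np.array([.4594,-.1716,.0])+.0585*ex
ang=np.radians(25);z=np.array([0,0,1]);piv=M-.125*n+.13*z;u=-np.sin(ang)*n+np.cos(ang)*z
print(proj(c,[piv,piv+.152*u-.033*ex,piv+.152*u+.033*ex]).round(1))
print("tip at z.25",proj(c,[c["T"][:3,3]-[0,0,.11]]).round(1))
im=c["image"][140:260,340:460,::-1];cv2.imwrite("pics/w19a.png",cv2.resize(im,None,fx=5,fy=5,interpolation=cv2.INTER_CUBIC))
E
```

```text
[[419.9 167. ]
 [395.8 163.5]
 [390.4 240.6]]
tip at z.25 [[316.6 195.7]]
```

View pics/w19a.png

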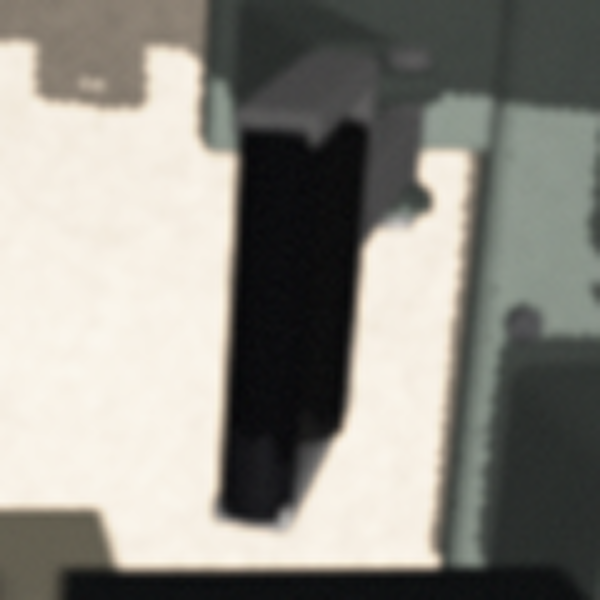

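```bash
python3 -m creep '{"jaw":[1,1,1,1,1,1,1,1,1,1],"translation":[[0.02,0,0],[0.035,0,0],[0.035,0,0],[0.019,0,0],[0,0.01,0],[0,0.01,0],[0,0.01,0],[0,0.01,0],[0,0.01,0],[0,0.01,0]],"roll":[0,0,0,0,0,0,0,0,0,0]}' 20
python3 look.py w20
```

```text
time_s: 23.55
tcp_pos: [0.4449, -0.3707, 0.2521]
eef_rot: [-22.8, 89.9, -44.2]
contact_force: [-1.3, -2.8, 2.4]
gripper_width: 0.0005
t 23.55 tcp winder xyz 0.0016 -0.1903 0.2521 yaw -21.42 F [-1.25 -2.79  2.41] M [-0.88  0.24  0.04] w 0.0005
```

View pics/w20.png

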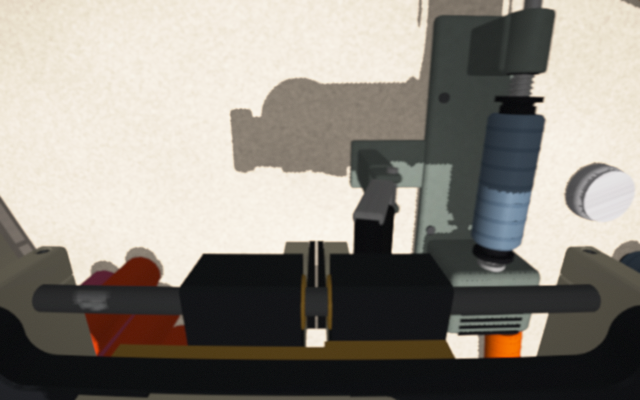

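```bash
python3 -m creep '{"jaw":[1,1,1,1,1,1,1,1,1,1],"translation":[[0,0.011,0],[0,0.011,0],[0,0.011,0],[0,0.011,0],[0,0.011,0],[0,0.011,0],[0,0.011,0],[0,0.011,0],[0,0.011,0],[0,0.011,0]],"roll":[0,0,0,0,0,0,0,0,0,0]}' 20
python3 look.py w21
```

```text
time_s: 24.6
tcp_pos: [0.4848, -0.2675, 0.2508]
eef_rot: [71.2, 90.0, 49.7]
contact_force: [-0.2, -0.4, -0.3]
gripper_width: 0.0006
t 24.6 tcp winder xyz 0.001 -0.0796 0.2508 yaw -21.44 F [-0.22 -0.37 -0.27] M [-0.12  0.   -0.03] w 0.0006
```

View pics/w21.png

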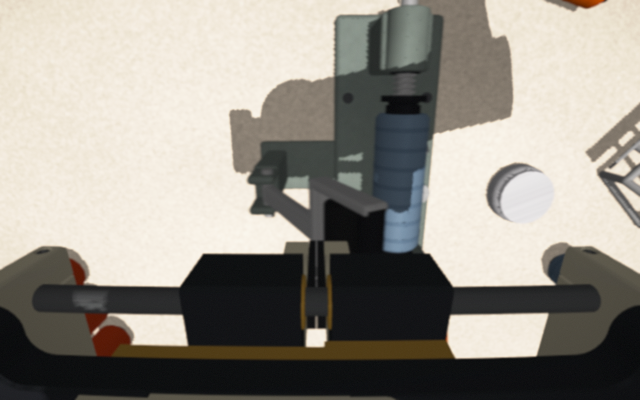

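```bash
python3 -m creep '{"jaw":[1,1,1,1,1,1,1,1,1,1],"translation":[[0,-0.02,0],[0,-0.03,0],[-0.03,-0.02,0],[-0.04,0,-0.01],[-0.04,0,-0.02],[-0.03,0,-0.03],[0,0,-0.02],[0,0,0],[0,0,0],[0,0,0]],"roll":[0,0,0,0,0,0,0,0,0,0]}' 20
python3 -m creep '{"jaw":[1,1,1,1,1,1,1,1,1,1],"translation":[[0,0,0],[0,0,0],[0,0,0],[0,0,0],[0,0,0],[0,0,0],[0,0,0],[0,0,0],[0,0,0],[0,0,0]],"roll":[0,0,0,0,0,0,0,0,0,0]}' 20
python3 -m creep '{"jaw":[1,1,1,1,1,1,1,1,1,1],"translation":[[0,0,0],[0,0,0],[0,0,0],[0,0,0],[0,0,0],[0,0,0],[0,0,0],[0,0,0],[0,0,0],[0,0,0]],"roll":[0,0,0,0,0,0,0,0,0,0]}' 20
python3 look.py w22
```

```text
time_s: 25.65
tcp_pos: [0.3847, -0.3044, 0.3901]
eef_rot: [173.9, 89.9, 152.5]
contact_force: [0.4, 0.1, 0.0]
gripper_width: 0.0008
time_s: 26.65
tcp_pos: [0.3843, -0.3045, 0.3908]
eef_rot: [2.9, 90.0, -18.6]
contact_force: [-0.5, 0.5, -0.2]
gripper_width: 0.0003
time_s: 27.65
tcp_pos: [0.3843, -0.3045, 0.3908]
eef_rot: [75.7, 90.0, 54.3]
contact_force: [-0.3, 0.3, 0.3]
gripper_width: 0.0004
t 27.65 tcp winder xyz -0.079 -0.1508 0.3908 yaw -21.44 F [-0.31  0.28  0.27] M [-0.08 -0.01  0.05] w 0.0004
```

View pics/w22.png

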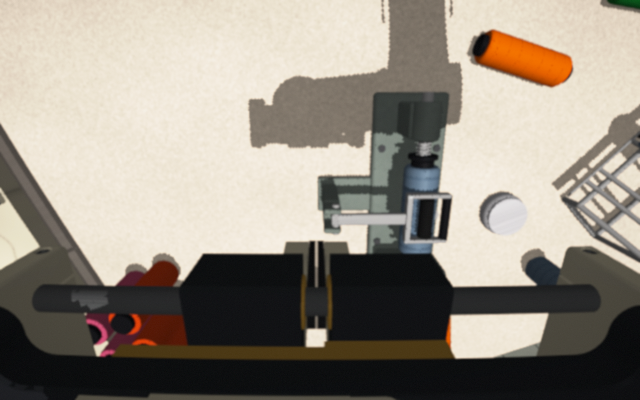

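Roller lies on the package (frame at (428,217)). I'll wait two more seconds and check all views.

```bash
python3 -m creep '{"jaw":[1,1,1,1,1,1,1,1,1,1],"translation":[[0,0,0],[0,0,0],[0,0,0],[0,0,0],[0,0,0],[0,0,0],[0,0,0],[0,0,0],[0,0,0],[0,0,0]],"roll":[0,0,0,0,0,0,0,0,0,0]}' 20
python3 -m creep '{"jaw":[1,1,1,1,1,1,1,1,1,1],"translation":[[0,0,0],[0,0,0],[0,0,0],[0,0,0],[0,0,0],[0,0,0],[0,0,0],[0,0,0],[0,0,0],[0,0,0]],"roll":[0,0,0,0,0,0,0,0,0,0]}' 20
python3 look.py w23
python3 - <<'E'
from plant import *
from h import *
a=np.radians(-21.1);ex=np.array([np.cos(a),np.sin(a),0]);n=np.array([-ex[1],ex[0],0]);M=np.array([.4594,-.1716,.0])+.0585*ex;z=np.array([0,0,1])
piv=M-.125*n+.13*z
w=load("pics/w23.npz");sc=capture("scene")
cv2.imwrite("pics/scene23.png",sc["image"][:,:,::-1])
for c,o,sz,k,f in((w,(300,80),(180,190),3,"a"),(sc,(150,140),(140,150),4,"b")):
    im=np.ascontiguousarray(cv2.resize(c["image"][o[1]:o[1]+sz[1],o[0]:o[0]+sz[0],::-1],None,fx=k,fy=k,interpolation=cv2.INTER_CUBIC))
    for th,col in((1.93,(255,0,0)),(2.0,(0,0,255)),(2.09,(0,255,0))):
        b=th-.4363;u=np.sin(b)*n+np.cos(b)*z;A=piv+.152*u
        q=((proj(c,[A-.033*ex,A+.033*ex])-o+.5)*k-.5).astype(int);cv2.line(im,tuple(map(int,q[0])),tuple(map(int,q[1])),col,1)
    cv2.imwrite(f"pics/f23{f}.png",im)
E
```

```text
time_s: 28.7
tcp_pos: [0.3843, -0.3045, 0.3907]
eef_rot: [-160.6, 90.0, 178.0]
contact_force: [-0.1, -0.2, 1.2]
gripper_width: 0.0003
time_s: 29.7
tcp_pos: [0.3843, -0.3045, 0.3908]
eef_rot: [-31.1, 90.0, -52.5]
contact_force: [-0.3, 0.2, 0.1]
gripper_width: 0.0007
t 29.7 tcp winder xyz -0.079 -0.1508 0.3908 yaw -21.44 F [-0.28  0.25  0.12] M [-0.04 -0.    0.  ] w 0.0007
```

View pics/f23a.png

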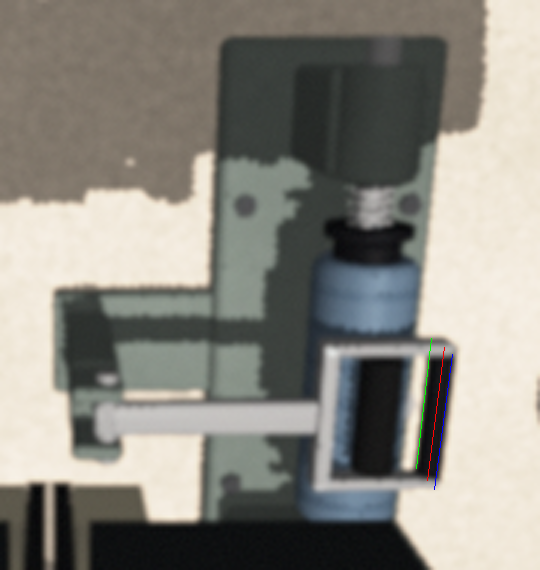

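View pics/f23b.png

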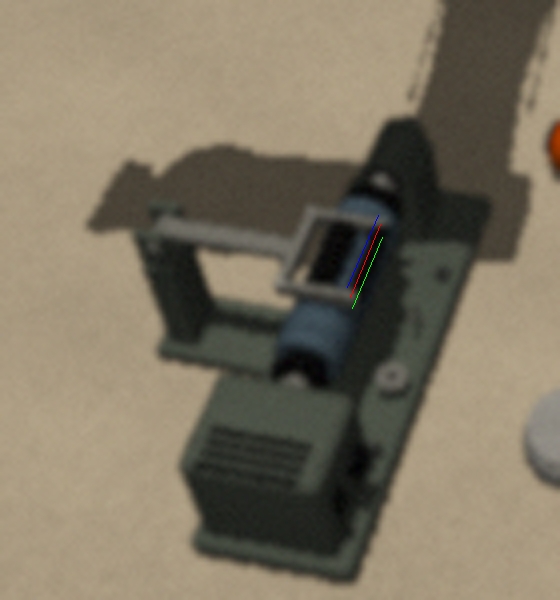

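View pics/scene23.png

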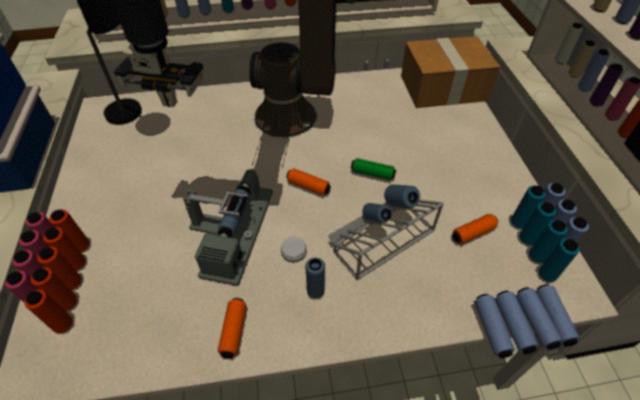

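```bash
python3 -c "
from plant import *
print(close_job())"
```

```text
the job is handed in; nothing more can be done
None
```

The long slate-blue package is mounted on both centres, the roller is resting on it, and I handed the job in at about 30 s of the 62 s allowed. The hand-in reported no verdict.

I gripped the package above its middle and brought its lower end onto the sprung centre at about 40 degrees. I then pressed that centre back to roughly 22 mm, tipped the package level, eased it onto the fixed centre and let go. Closed fingers pushed the handle past upright, and the arm sank onto the package by itself.

**Last checks:**
- **Seating:** Before I moved the roller arm, an overlay of the expected mounted position on the wrist picture agreed to 1–2 pixels. In the final pictures both ends of the core were still at the flanges.
- **Roller arm:** the handle lies at about 2.0 rad, judged by eye from the overlay in two cameras, because no joint reading is available.
- **Robot:** it was clear of the winder, with no contact force beyond sensor noise.
- **Bystanders:** the other packages and the tin look unmoved in the scene picture.

**What did not fit at first:**
- **Level fit:** just before I eased off, the fit of the package in the wrist picture was poor. It put the far end slightly low, but the contact force showed that end was too high and a few millimetres to one side.
- **Correction:** I moved the package down and sideways by about 2–3 mm at reduced grip. It then seated and stayed put when released.
- **Winder direction:** my estimates of which way the winder points differed by about 1 degree (−20.9 to −21.9). I used −21.1 for the final checks.

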